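Put the bonding bench away

ROBOT

A 6-joint arm with a two-finger parallel gripper is mounted at the origin on a cart in front of the work surface, level with it; the furniture and walls round the work are solid. World frame = base frame: x ahead of the robot, y to its left, z up, the work surface at z = 0. Lengths are in m, angles in rad, forces in N, time in s.
With the tool pointing down it reaches from about 0.375 to 0.75 m from the base axis. Payload 9 kg.
Tool frame: the origin (TCP) lies at the very end of the fingers, on their centre line; the grasp point (between the pads) lies behind it (robot.grip_depth is the z of the grasp point in the tool frame, in m); z points along the fingers, y is the direction in which the jaws open and shut (so a half turn about z gives the same grasp; the last joint's range is limited). The gripper opens to 85 mm and grips with 20 to 120 N. Pads are 22 mm wide; open, the fingers measure 114 mm over their backs; the gripper's body (76 mm by 85 mm) begins 54 mm behind the grasp point. The pads swing forward as they close: fully open they stand 13 mm farther back than shut.
Start: joints at [-1.348, 0.104, 0.097, 1.564, 0, 1.353], TCP at [0.256, -0.543, 0.231] pointing down, gripper open.
Joint ranges: [-2.99, 2.99], [-0.84, 1.86], [-1.1, 1.16], [-1.84, 2.11], [-1.51, 1.56], [-3.14, 3.14]. Speed limits (rad/s): [2.22, 2.22, 2.57, 3.14, 3.14, 3.14].

INTERFACE

Orientations are given as a 3x3 rotation matrix whose columns are the frame's x, y, z axes.
In Python, from bench import robot, optics gives the robot as it stands.
- The arm moves only by the tool drive_tool, never from a script. Its argument "targets" is a list of rows, each a list of 7 numbers: the shift along the tool's x, y, z in m, then the turn, a rotation vector about the tool's x, y, z in degrees, then the opening, from 0 (shut) to 1 (fully open). In form: [[dx, dy, dz, wx, wy, wz, hand], ...]. A call has 1 to 12 rows; each row is the pose to reach, as a shift and turn from the pose commanded when the call began, along the tool's axes at that moment; what a row does not reach only later rows make up. A row lasts 1/8 s, in which the tool goes at most 62.5 mm and 10.7 degrees, less where a joint would pass 70% of its speed; a pose out of reach is approached as far as the arm can. A call with a gripper value outside its range is refused whole. The fingers move at their own pace and stop on an object; "force" is the grip in N (left out, the last holds). Time passes only in rows, so rows that repeat a pose let the fingers close. It gives the time, the measured TCP pose, the force and the opening at its end, in the units of the state.
- robot.read_state(): the state, without advancing time (a new reading comes with each control period).
- optics.capture(name): name is "side" or "top"; returns a dict with "image" (420x560x3 uint8, blue, green, red), "mtx" (3x3 intrinsics, pixels), "R" (3x3) and "t" (3): a world point X has camera coordinates R X + t. Camera axes: x right, y down, z forward; pixel columns grow to the right and rows downward; lengths in m; the calibration is good to about 2 mm. A picture is of the moment at which its call begins. There is no depth.
- robot.job_done(): hands the job in, once; it reports no verdict.
The state is a dict: "t": time; "joint_positions": joint angles; "dq": joint speeds; "effort": joint torques, N m; "ee_pos": TCP position; "tool_rot": TCP orientation; "force": force on the tool from outside, world axes, zero at the start; "wrist_torque": the same for the moment, N m; "opening": finger opening in m.
Only numpy, scipy, OpenCV 4.12 (cv2) and the standard library are available. Lean on these libraries where they do the work, as an engineer would, in place of code of your own. Each camera call takes 0.05 s, during which the arm holds its last target.

TASK

Clear up after the bonding test: sort the things left out in the front row to where each belongs. The red-lidded resin jar stands in the red spill tray and the blue-lidded hardener jar in the blue one, each brass weight sits in the well of the wooden block made for its size, and the hot-melt slug stands in the empty pocket of the grey rack. Set everything down upright without dropping it, and do not disturb the small glass dish standing among them, whose resin drop is still curing.

Things in the scene. Friction and masses are not known exactly. Their poses are not given: they have to be found in the camera images.
- red_jar: loose screw-top plastic jar of adhesive resin with a RED lid: white body 56 mm in diameter, lid 59 mm in diameter over the top 16 mm, 72 mm tall, about 0.09 kg, standing in the front row. (The other jars, at the back of the bench, are not part of the job.) Origin: centre of its underside; z is its own axis, up when it stands.
- blue_jar: loose screw-top plastic jar of hardener with a BLUE lid, otherwise the same: 56 mm body, 59 mm lid over the top 16 mm, 72 mm tall, about 0.09 kg, in the front row. Origin: centre of its underside; z is its own axis, up when it stands.
- big_weight: the larger brass weight, a squat cylinder 42 mm in diameter with a neck and knob above, 29 mm tall over all, sides upright for the lowest 15 mm or so, about 0.22 kg, in the front row. Origin: centre of its underside; z is its own axis, up when it stands.
- small_weight: the smaller brass weight, same shape, 27 mm in diameter, 17 mm tall over all, sides upright for the lowest 9 mm or so, about 0.07 kg, in the front row. Origin: centre of its underside; z is its own axis, up when it stands.
- slug: loose amber hot-melt glue slug, a plain cylinder 42 mm in diameter and 98 mm tall, about 0.13 kg, standing on end in the front row. (The slug already in the rack and those at the back of the bench stay.) Origin: centre of its underside; z is its own axis, up when it stands.
- resin_dish: small open glass dish with an amber resin drop curing in it, 60 mm in diameter, 12 mm high, loose, in the front row among the things: not to be disturbed. Origin: centre of its underside. (Another such dish far back on the right is not part of the job.)
- red_tray: red square plastic spill tray, 96 mm outside, 20 mm high, walls 4 mm (88 mm inside), floor 4 mm above the bench, small thumb tabs 12 mm wide on the rim at its +x and -x sides. Fixed to the bench; its yaw varies up to about 25 degrees either way. Origin: centre of its underside, z up. x, y square to its sides.
- blue_tray: blue square plastic spill tray, otherwise the same: 96 mm outside, 88 mm inside, 20 mm high, walls and floor 4 mm, thumb tabs on its +x and -x sides. Fixed to the bench; its yaw varies up to about 25 degrees either way. Origin: centre of its underside, z up.
- weight_block: hardwood weight block, 74 mm along x, 138 mm along y, 22 mm high, with two round felt-floored wells 5 mm deep (floor 17 mm above the bench): the large well, 56 mm in diameter, is centred at y = +32 mm, x = 0, the small well, 41 mm in diameter, at y = -32 mm, x = 0 of its frame. Fixed to the bench; its yaw varies up to about 25 degrees either way. Origin: centre of its underside, z up.
- slug_rack: grey plastic slug rack, 76 mm along x, 152 mm along y, 30 mm high, with two round pockets 58 mm in diameter and 22 mm deep (floor 8 mm above the bench): the one centred at y = +37 mm, x = 0 already holds an amber slug (fixed there, its top 106 mm above the bench), the one at y = -37 mm, x = 0 is empty. Fixed to the bench; its yaw varies up to about 25 degrees either way. Origin: centre of its underside, z up.
There are look-alikes about, which are no part of the job. There is more than one size of the red_jar; the job needs the larger.

How it is judged:
By the outcome, as a careful person would: the job done as asked, in the order asked, and still so for the second after the job is handed in, with the robot touching nothing.
It also fails if it takes over 141 s, if anything falls off the work surface, if the arm or the gripper's body presses on something with over 40 N, if the wrist force passes 120 N, or if a joint passes its speed limit or range.

## Working session

There is one attempt and no reset: what is moved stays moved. The work goes in short steps, Python scripts to look and compute and a tool call to move; the robot and the scene stay as the last step left them, time stands still between calls to the robot, and variables do not carry over. Pictures are saved under pics/ and viewed, and the job is handed in when it is done.

Besides the shell and the picture viewer there is one more tool, called after "Call:" by a JSON object that holds its "name" and its "arguments". drive_tool: Moves the arm, as the interface text tells. Its arguments: {"type":"object","properties":{"targets":{"type":"array","items":{"type":"array","items":{"type":"number"}}},"force":{"type":"number"}},"required":["targets"]}

```bash
mkdir -p pics; ls; python3 - <<'E'
from bench import robot, optics
import cv2,numpy as np,json
print(robot.read_state(), robot.grip_depth)
for n in("top","side"):
    c=optics.capture(n); cv2.imwrite(f"pics/{n}0.png",c["image"]); np.savez(f"{n}0.npz",**c)
    print(n,c["mtx"],c["R"],c["t"])
E
```

```text
pics
{'t': 0.0, 'joint_positions': array([-1.34768776e+00,  1.04724926e-01,  9.64784120e-02,  1.56385450e+00,
       -4.08954516e-06,  1.35309436e+00]), 'dq': array([ 0.00082591,  0.00058544,  0.00096766,  0.00049442, -0.00181299,
       -0.00239411]), 'effort': array([ 3.69869792e-05, -5.56931949e+01,  5.03647470e+01,  1.70700392e-02,
       -3.39717853e-04,  2.24812749e-05]), 'ee_pos': array([ 0.25593944, -0.54232967,  0.23051233]), 'tool_rot': array([[ 9.04406171e-01,  4.26672465e-01, -2.92665538e-04],
       [ 4.26672475e-01, -9.04405320e-01,  1.27144215e-03],
       [ 2.77801086e-04, -1.27477245e-03, -9.99999149e-01]]), 'force': array([ 0.08089302, -0.34447633,  0.22751627]), 'wrist_torque': array([ 0.0113255 , -0.05966137,  0.01754892]), 'opening': 0.0854331763202355} -0.0187
top [[380.61288076   0.         275.00358546]
 [  0.         380.61288076 213.05389588]
 [  0.           0.           1.        ]] [[-0.00542764 -0.9995414  -0.02979131]
 [-0.99146275  0.00926024 -0.13006099]
 [ 0.13027722  0.02883105 -0.99105833]] [-0.01169048  0.54583574  0.81901973]
side [[498.88177613   0.         287.71669593]
 [  0.         498.88177613 201.6518109 ]
 [  0.           0.           1.        ]] [[-0.82865948 -0.55972558 -0.00554452]
 [-0.33749086  0.5075     -0.79280746]
 [ 0.44656846 -0.65509619 -0.60944696]] [0.42034375 0.24166534 0.99678199]
```

View pics/top0.png

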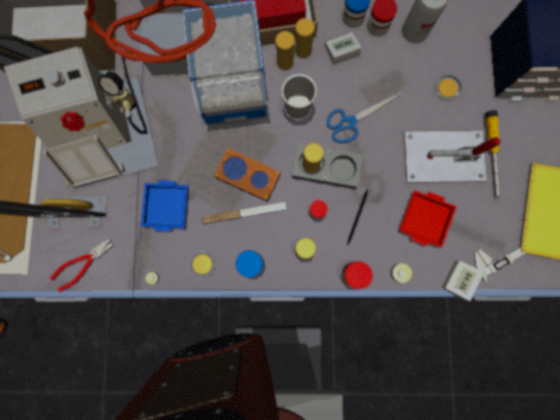

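View pics/side0.png

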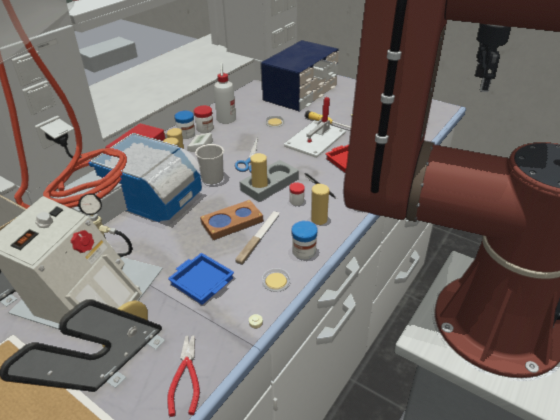

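```bash
cat > h.py <<'E'
import numpy as np,cv2
def load(n): 
    d=np.load(n); return {k:d[k] for k in d}
def ray(c,u,v,z):
    d=c["R"].T@np.linalg.solve(c["mtx"],[u,v,1.]); o=-c["R"].T@c["t"]
    return o+d*(z-o[2])/d[2]
def proj(c,X):
    p=c["mtx"]@(c["R"]@np.asarray(X,float)+c["t"]); return p[:2]/p[2]
def crop(c,x0,y0,w,h,k,f):
    cv2.imwrite(f,cv2.resize(c["image"][y0:y0+h,x0:x0+w],None,fx=k,fy=k,interpolation=cv2.INTER_CUBIC))
E
python3 - <<'E'
from h import *
c=load("top0.npz")
crop(c,130,230,160,70,5,"pics/a.png")
crop(c,280,180,160,115,5,"pics/b.png")
crop(c,130,130,160,110,5,"pics/c.png")
crop(c,285,130,180,120,4,"pics/d.png")
E
```

```text
(no output)
```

View pics/a.png

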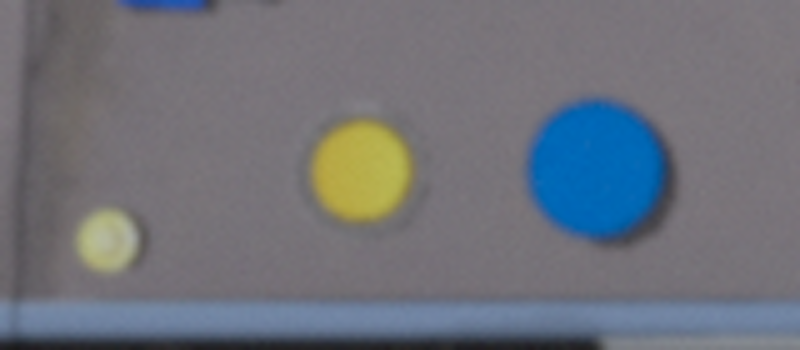

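View pics/b.png

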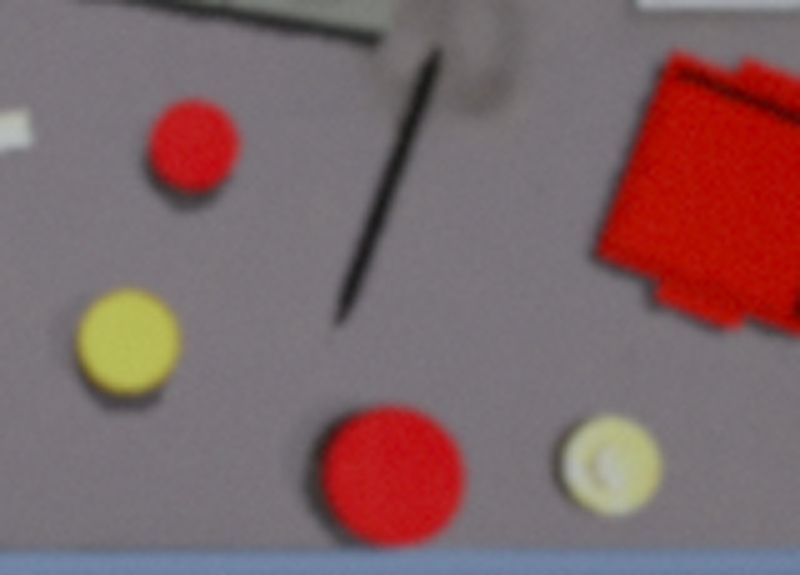

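View pics/c.png

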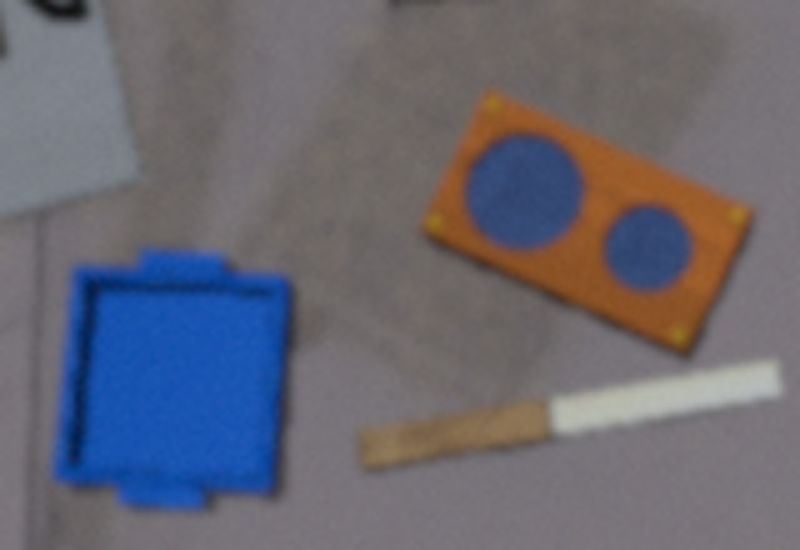

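View pics/d.png

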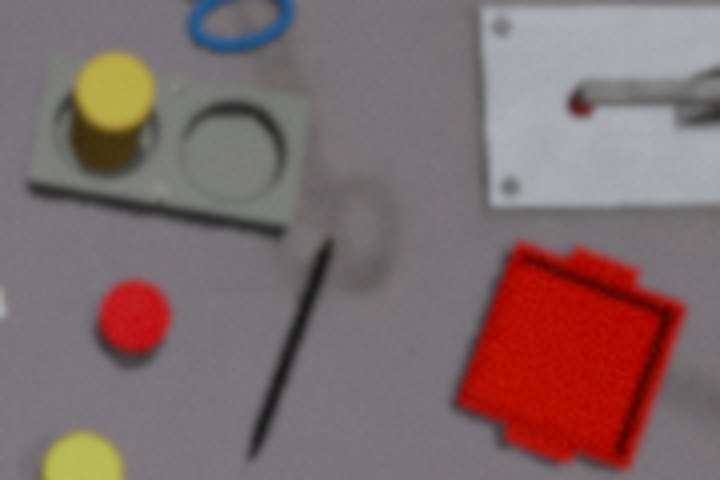

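```bash
python3 - <<'E'
from h import *
c=load("top0.npz");s=load("side0.npz")
def f(u,v,o,k): return o[0]+(u+.5)/k-.5,o[1]+(v+.5)/k-.5
A=(130,230);B=(280,180);C=(130,130);D=(285,130)
P={}
for n,u,v,o,k,z in [("small_w",108,241,A,5,.009),("dish",362,172,A,5,.004),("blue",598,169,A,5,.072),("slug",128,341,B,5,.098),
 ("red",393,476,B,5,.072),("big_w",611,466,B,5,.015),("smallred",193,146,B,5,.045),("wellL",526,191,C,5,.020),("wellS",648,249,C,5,.020),("pocket",233,150,D,4,.03),("rackslug",114,92,D,4,.106)]:
    X=ray(c,*f(u,v,o,k),z);P[n]=X; print(n,X.round(4),"r",np.hypot(*X[:2]).round(3),"side px",proj(s,X).round(1))
for n,q,o,k in [("bluetray",[(78,267),(292,277),(275,494),(57,482)],C,5),("redtray",[(517,243),(686,308),(628,468),(458,402)],D,4),
 ("block",[(488,90),(755,210),(690,352),(423,228)],C,5)]:
    X=np.array([ray(c,*f(u,v,o,k),.02) for u,v in q]); m=X.mean(0)
    e=[np.hypot(*(X[i]-X[i-1])[:2]).round(3) for i in range(4)]
    d=X[0]-X[3]; print(n,m.round(4),"yaw",np.degrees(np.arctan2(d[1],d[0])).round(1),e,"side",proj(s,m).round(1))
crop(s,200,140,180,130,4,"pics/e.png");crop(s,150,215,180,130,4,"pics/f.png")
E
```

```text
small_w [0.4025 0.2691 0.009 ] r 0.484 side px [255.7 319.6]
dish [0.4332 0.1539 0.004 ] r 0.46 side px [276.3 279.9]
blue [0.434  0.0384 0.072 ] r 0.436 side px [305.  227.3]
slug [ 0.4651 -0.0791  0.098 ] r 0.472 side px [320.5 187.8]
red [ 0.4092 -0.19    0.072 ] r 0.451 side px [361.9 181.9]
big_w [ 0.4113 -0.2974  0.015 ] r 0.508 side px [377.5 179.7]
smallred [ 0.5531 -0.1118  0.045 ] r 0.564 side px [297.1 187.2]
wellL [0.655  0.0779 0.02  ] r 0.66 side px [220.1 219.7]
wellS [0.6267 0.0209 0.02  ] r 0.627 side px [243.5 211.6]
pocket [ 0.6508 -0.1712  0.03  ] r 0.673 side px [279.3 169.6]
rackslug [ 0.6634 -0.0984  0.106 ] r 0.671 side px [258.8 156.8]
bluetray [0.5679 0.2399 0.02  ] yaw -3.3 [np.float64(0.101), np.float64(0.101), np.float64(0.101), np.float64(0.101)] side [202.5 273.6]
redtray [ 0.5327 -0.3595  0.02  ] yaw -22.6 [np.float64(0.098), np.float64(0.1), np.float64(0.098), np.float64(0.1)] side [349.3 155. ]
block [0.6411 0.0487 0.02  ] yaw -24.2 [np.float64(0.072), np.float64(0.138), np.float64(0.073), np.float64(0.138)] side [232.  215.4]
```

View pics/e.png

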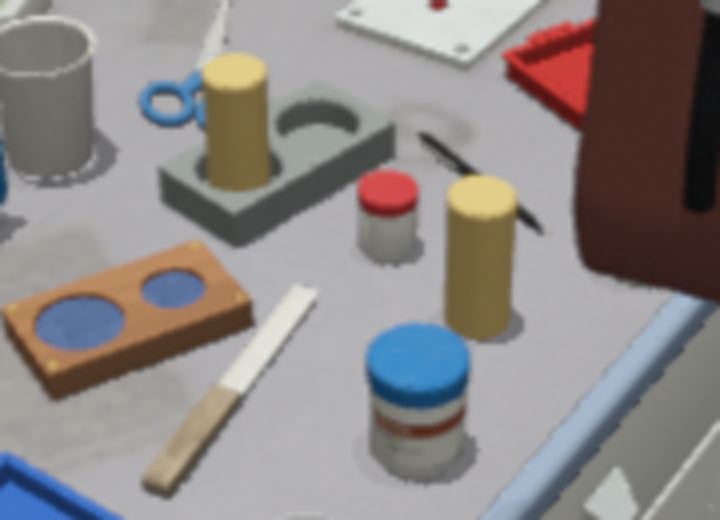

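View pics/f.png

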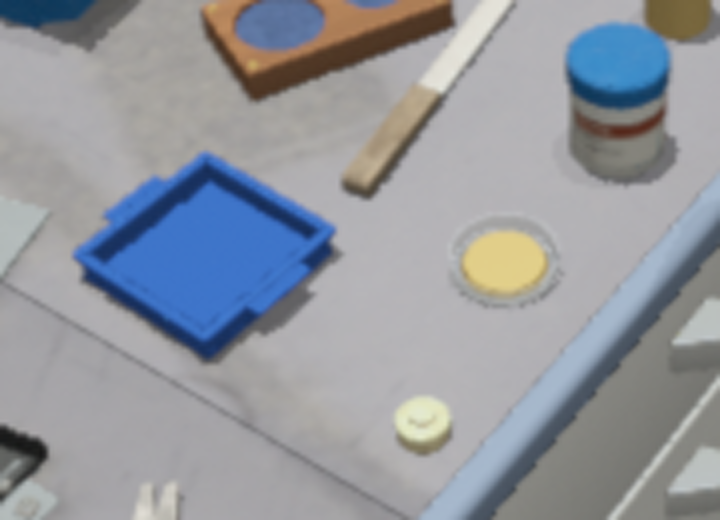

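```bash
cat >> h.py <<'E'
from scipy.spatial.transform import Rotation as Ro
def Rd(yaw):
    a=np.radians(yaw); x=[np.cos(a),np.sin(a),0]; z=[0,0,-1.]; return np.column_stack([x,np.cross(z,x),z])
def plan(*W):
    "W: (x,y,z,yaw). prints tool-frame shift/turn from the measured pose"
    from bench import robot
    s=robot.read_state(); p,R=s["ee_pos"],s["tool_rot"]
    print("t",round(s["t"],2),"p",p.round(4),"yaw",np.degrees(np.arctan2(R[1,0],R[0,0])).round(1),"open",round(s["opening"],4),"F",s["force"].round(1),"q6",s["joint_positions"][5].round(2))
    for w in W:
        d=R.T@(np.array(w[:3])-p); r=Ro.from_matrix(R.T@Rd(w[3])).as_rotvec(degrees=True)
        print(w,"->",d.round(4),r.round(2))
E
python3 - <<'E'
from h import *
plan((.409,-.19,.2,90),(.409,-.19,.15,90))
E
```

```text
t 0.1 p [ 0.256  -0.5423  0.2306] yaw 25.3 open 0.0851 F [0.  0.7 0.1] q6 1.35
(0.409, -0.19, 0.2, 90) -> [ 0.2887 -0.2533  0.031 ] [-5.000e-02 -5.000e-02 -6.474e+01]
(0.409, -0.19, 0.15, 90) -> [ 0.2887 -0.2533  0.081 ] [-5.000e-02 -5.000e-02 -6.474e+01]
```

Call:
{"name": "drive_tool", "arguments": {"targets": [[0.05,-0.043,0.0,0,0,-10,1],[0.1,-0.087,0.0,0,0,-20,1],[0.145,-0.127,0.0,0,0,-30,1],[0.19,-0.167,0.0,0,0,-40,1],[0.24,-0.21,0.01,0,0,-50,1],[0.27,-0.235,0.02,0,0,-60,1],[0.2887,-0.2533,0.031,0,0,-64.7,1],[0.2887,-0.2533,0.055,0,0,-64.7,1],[0.2887,-0.2533,0.08,0,0,-64.7,1],[0.2887,-0.2533,0.08,0,0,-64.7,1]], "force": 40}}

```text
t: 1.35
ee_pos: [0.408, -0.1894, 0.1495]
tool_rot: [[0.001, 1.0, -0.003], [1.0, -0.001, 0.002], [0.002, -0.003, -1.0]]
force: [-0.5, 0.5, 1.3]
opening: 0.0855
```

```bash
python3 - <<'E'
from h import *
from bench import optics
plan((.409,-.19,.15,90),(.409,-.19,.045,90))
c=optics.capture("side");cv2.imwrite("pics/s1.png",c["image"])
E
```

```text
t 1.35 p [ 0.408  -0.1894  0.1495] yaw 90.0 open 0.0855 F [-0.5  0.5  1.3] q6 0.84
(0.409, -0.19, 0.15, 90) -> [-0.0006  0.001  -0.0005] [-0.15 -0.13 -0.03]
(0.409, -0.19, 0.045, 90) -> [-0.0009  0.0012  0.1045] [-0.15 -0.13 -0.03]
```

View pics/s1.png

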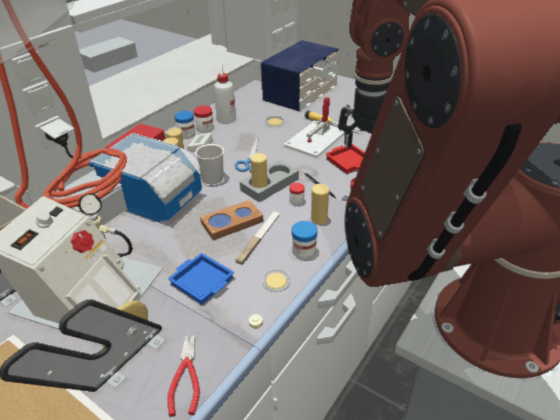

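Call:
{"name": "drive_tool", "arguments": {"targets": [[-0.001,0.001,0.03,-0.15,-0.1,0,1],[-0.001,0.001,0.06,-0.15,-0.1,0,1],[-0.001,0.001,0.085,-0.15,-0.1,0,1],[-0.001,0.001,0.1045,-0.15,-0.1,0,1],[-0.001,0.001,0.1045,-0.15,-0.1,0,1],[-0.001,0.001,0.1045,-0.15,-0.1,0,0],[-0.001,0.001,0.1045,-0.15,-0.1,0,0],[-0.001,0.001,0.1045,-0.15,-0.1,0,0],[-0.001,0.001,0.1045,-0.15,-0.1,0,0],[-0.001,0.001,0.1045,-0.15,-0.1,0,0],[-0.001,0.001,0.1045,-0.15,-0.1,0,0]], "force": 40}}

```text
t: 2.78
ee_pos: [0.4107, -0.1922, 0.0486]
tool_rot: [[0.001, 1.0, 0.004], [1.0, -0.001, -0.004], [-0.004, 0.004, -1.0]]
force: [-2.6, 0.2, 5.1]
opening: 0.0576
```

```bash
python3 - <<'E'
from h import *
from bench import optics
plan((.409,-.19,.145,90),(.533,-.3595,.145,90),(.533,-.3595,.052,90))
c=optics.capture("top");cv2.imwrite("pics/s2.png",c["image"][150:400,200:520].repeat(2,0).repeat(2,1))
E
```

```text
t 2.77 p [ 0.4107 -0.1922  0.0486] yaw 90.0 open 0.0576 F [-2.6  0.2  5.1] q6 0.84
(0.409, -0.19, 0.145, 90) -> [ 0.0018 -0.0013 -0.0964] [ 0.23  0.2  -0.05]
(0.533, -0.3595, 0.145, 90) -> [-0.1676  0.1228 -0.0953] [ 0.23  0.2  -0.05]
(0.533, -0.3595, 0.052, 90) -> [-0.1672  0.1225 -0.0023] [ 0.23  0.2  -0.05]
```

View pics/s2.png

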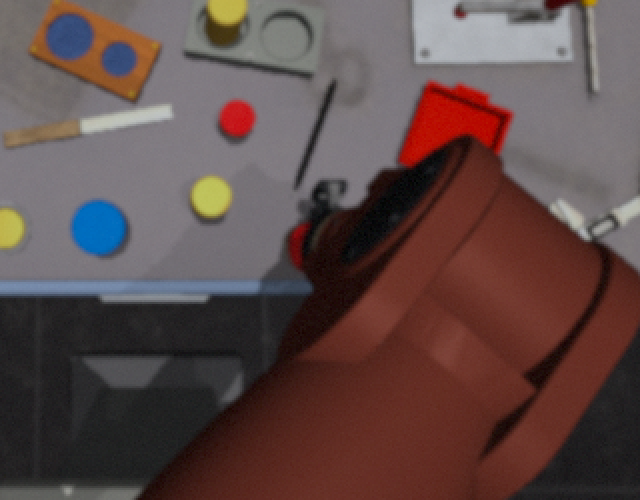

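Call:
{"name": "drive_tool", "arguments": {"targets": [[0,0,-0.015,0,0,0,0],[0,0,-0.04,0,0,0,0],[0,0,-0.07,0,0,0,0],[0,0,-0.095,0,0,0,0],[0,0,-0.095,0,0,0,0]], "force": 60}}

```text
t: 3.45
ee_pos: [0.411, -0.1923, 0.1447]
tool_rot: [[0.001, 1.0, 0.006], [1.0, -0.001, -0.005], [-0.005, 0.006, -1.0]]
force: [0.7, 0.2, -1.0]
opening: 0.057
```

```bash
python3 - <<'E'
from h import *
from bench import optics
plan((.533,-.3595,.145,90),(.533,-.3595,.054,90))
c=optics.capture("side");crop(c,300,120,140,110,5,"pics/s3.png")
E
```

```text
t 3.45 p [ 0.411  -0.1923  0.1447] yaw 90.0 open 0.057 F [ 0.7  0.2 -1. ] q6 0.84
(0.533, -0.3595, 0.145, 90) -> [-0.1672  0.1222  0.0012] [ 0.34  0.27 -0.04]
(0.533, -0.3595, 0.054, 90) -> [-0.1667  0.1216  0.0922] [ 0.34  0.27 -0.04]
```

View pics/s3.png

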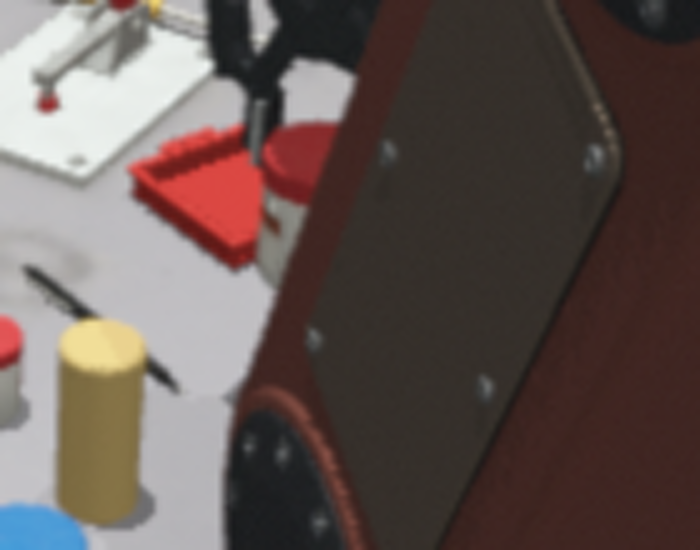

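Call:
{"name": "drive_tool", "arguments": {"targets": [[-0.03,0.022,0,0.1,0.1,0,0],[-0.07,0.051,0,0.2,0.2,0,0],[-0.11,0.08,0,0.3,0.3,0,0],[-0.15,0.11,0,0.3,0.3,0,0],[-0.168,0.122,0.001,0.3,0.3,0,0],[-0.168,0.122,0.02,0.3,0.3,0,0],[-0.168,0.122,0.05,0.3,0.3,0,0],[-0.168,0.122,0.075,0.3,0.3,0,0],[-0.168,0.122,0.086,0.3,0.3,0,0],[-0.168,0.122,0.086,0.3,0.3,0,0]]}}

```text
t: 4.75
ee_pos: [0.5312, -0.3584, 0.0555]
tool_rot: [[0.0, 1.0, -0.004], [1.0, -0.0, 0.005], [0.005, -0.004, -1.0]]
force: [-0.2, 0.0, -1.2]
opening: 0.057
```

```bash
python3 - <<'E'
from h import *
from bench import optics
plan((.533,-.3615,.0535,90))
c=optics.capture("side");crop(c,300,120,140,110,5,"pics/s4.png")
E
```

```text
t 4.75 p [ 0.5312 -0.3584  0.0555] yaw 90.0 open 0.057 F [-0.2  0.  -1.2] q6 0.77
(0.533, -0.3615, 0.0535, 90) -> [-0.0031  0.0018  0.002 ] [-0.21 -0.26 -0.02]
```

View pics/s4.png

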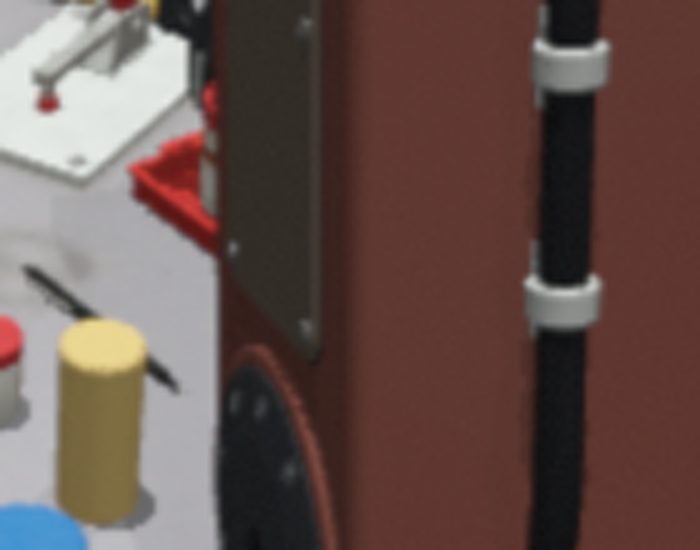

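Call:
{"name": "drive_tool", "arguments": {"targets": [[-0.003,0.002,0.001,-0.2,-0.2,0,0],[-0.003,0.002,0.002,-0.2,-0.2,0,0],[-0.003,0.002,0.003,-0.2,-0.2,0,0],[-0.003,0.002,0.0035,-0.2,-0.2,0,0],[-0.003,0.002,0.0035,-0.2,-0.2,0,0]]}}

```text
t: 5.42
ee_pos: [0.5339, -0.3625, 0.053]
tool_rot: [[0.001, 1.0, 0.001], [1.0, -0.001, -0.0], [-0.0, 0.001, -1.0]]
force: [-1.2, -0.1, 0.5]
opening: 0.0575
```

Call:
{"name": "drive_tool", "arguments": {"targets": [[0,0,0,0,0,0,0.75],[0,0,0,0,0,0,0.85],[0,0,0,0,0,0,1],[0,0,0,0,0,0,1],[0,0,-0.02,0,0,0,1],[0,0,-0.06,0,0,0,1],[0,0,-0.1,0,0,0,1],[0,0,-0.1,0,0,0,1]]}}

```text
t: 6.42
ee_pos: [0.5356, -0.3642, 0.1589]
tool_rot: [[0.001, 1.0, 0.006], [1.0, -0.001, -0.006], [-0.006, 0.006, -1.0]]
force: [0.6, 0.3, 0.6]
opening: 0.0856
```

```bash
python3 - <<'E'
from h import *
from bench import optics
plan((.434,.038,.155,90),(.434,.038,.047,90))
E
```

```text
t 6.42 p [ 0.5356 -0.3642  0.1589] yaw 90.0 open 0.0856 F [0.6 0.3 0.6] q6 0.77
(0.434, 0.038, 0.155, 90) -> [ 0.4022 -0.1019  0.0009] [ 0.37  0.33 -0.04]
(0.434, 0.038, 0.047, 90) -> [ 0.4028 -0.1026  0.1089] [ 0.37  0.33 -0.04]
```

Call:
{"name": "drive_tool", "arguments": {"targets": [[0.04,-0.01,0,0,0,0,1],[0.1,-0.025,0,0,0,0,1],[0.16,-0.04,0,0,0,0,1],[0.22,-0.055,0,0,0,0,1],[0.28,-0.07,0,0,0,0,1],[0.34,-0.085,0,0,0,0,1],[0.385,-0.098,0,0,0,0,1],[0.402,-0.102,0,0.2,0.2,0,1],[0.402,-0.102,0,0.2,0.2,0,1],[0.402,-0.102,0,0.2,0.2,0,1]]}}

```text
t: 7.68
ee_pos: [0.4325, 0.0386, 0.1528]
tool_rot: [[0.002, 1.0, -0.002], [1.0, -0.002, 0.003], [0.003, -0.002, -1.0]]
force: [-0.2, -0.1, 0.7]
opening: 0.0858
```

```bash
python3 - <<'E'
from h import *
from bench import optics
plan((.434,.038,.155,90),(.434,.038,.047,90))
c=optics.capture("side");np.savez("s5.npz",**c);crop(c,220,90,190,140,4,"pics/s5.png")
c=optics.capture("top");np.savez("t5.npz",**c);crop(c,280,130,190,140,4,"pics/t5.png")
E
```

```text
t 7.67 p [0.4325 0.0386 0.1528] yaw 89.9 open 0.0858 F [-0.2 -0.1  0.7] q6 1.36
(0.434, 0.038, 0.155, 90) -> [-0.0006  0.0015 -0.0022] [-0.14 -0.17 -0.09]
(0.434, 0.038, 0.047, 90) -> [-0.0009  0.0017  0.1058] [-0.14 -0.17 -0.09]
```

View pics/s5.png

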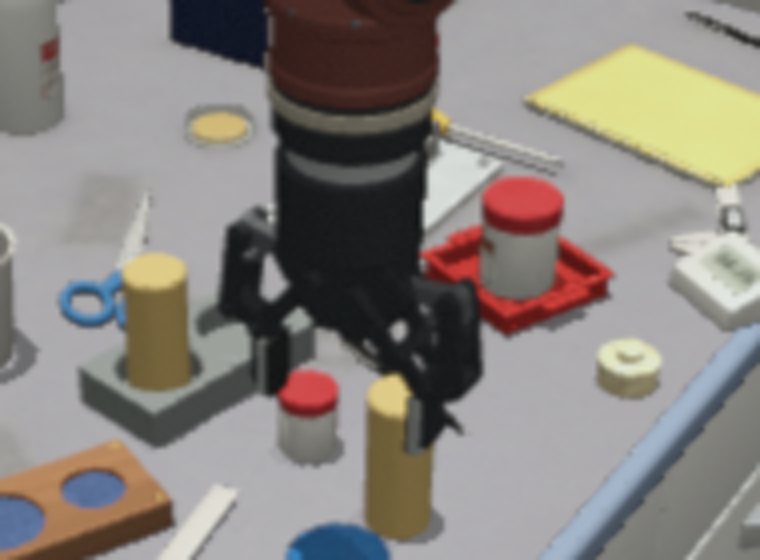

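View pics/t5.png

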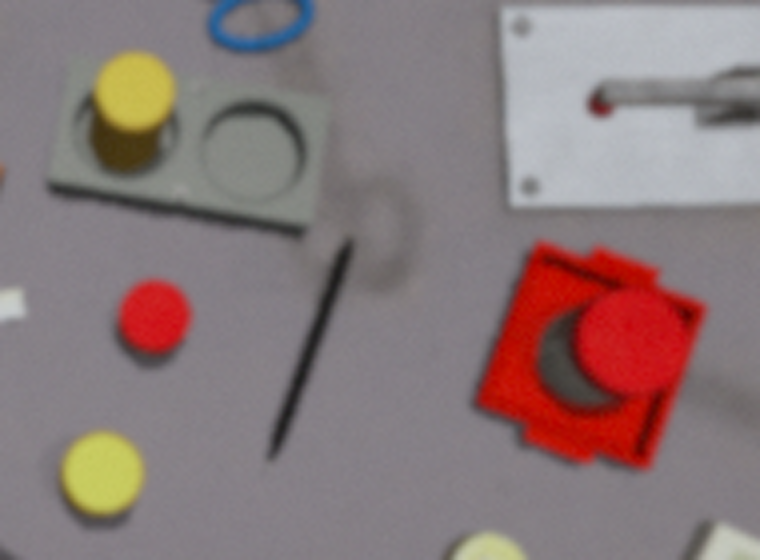

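The red jar stands in the red tray, lid at crop (630,342) in the top view. Next is the blue jar.

Call:
{"name": "drive_tool", "arguments": {"targets": [[-0.001,0.002,0.03,0,0,0,1],[-0.001,0.002,0.06,0,0,0,1],[-0.001,0.002,0.085,0,0,0,1],[-0.001,0.002,0.105,0,0,0,1],[-0.001,0.002,0.105,0,0,0,1],[-0.001,0.002,0.105,0,0,0,0],[-0.001,0.002,0.105,0,0,0,0],[-0.001,0.002,0.105,0,0,0,0],[-0.001,0.002,0.105,0,0,0,0],[-0.001,0.002,0.105,0,0,0,0]], "force": 40}}

```text
t: 9.02
ee_pos: [0.4347, 0.0386, 0.0492]
tool_rot: [[0.001, 1.0, -0.001], [1.0, -0.001, 0.003], [0.003, -0.001, -1.0]]
force: [-1.7, -1.4, 6.7]
opening: 0.0575
```

Call:
{"name": "drive_tool", "arguments": {"targets": [[0,0,-0.015,0,0,0,0],[0,0,-0.04,0,0,0,0],[0,0,-0.07,0,0,0,0],[0,0,-0.1,0,0,0,0],[0,0,-0.1,0,0,0,0]], "force": 60}}

```text
t: 9.65
ee_pos: [0.4358, 0.0383, 0.1511]
tool_rot: [[0.001, 1.0, 0.002], [1.0, -0.001, 0.002], [0.002, 0.002, -1.0]]
force: [-0.9, 0.1, -1.6]
opening: 0.057
```

```bash
python3 - <<'E'
from h import *
from bench import optics
plan((.568,.240,.15,90),(.568,.240,.055,90))
c=optics.capture("side");crop(c,220,130,190,140,4,"pics/s6.png")
E
```

```text
t 9.65 p [0.4358 0.0383 0.1511] yaw 90.0 open 0.057 F [-0.9  0.1 -1.6] q6 1.36
(0.568, 0.24, 0.15, 90) -> [0.2018 0.1321 0.0019] [ 0.13 -0.14 -0.04]
(0.568, 0.24, 0.055, 90) -> [0.2016 0.1319 0.0969] [ 0.13 -0.14 -0.04]
```

View pics/s6.png

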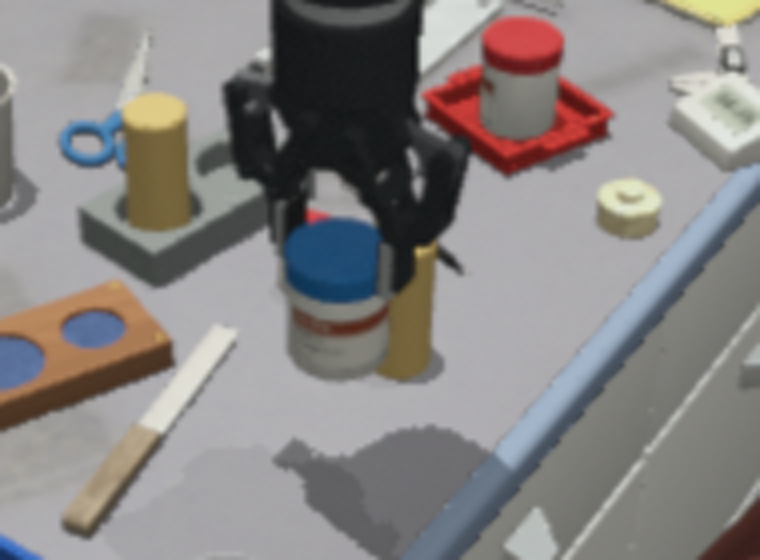

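Call:
{"name": "drive_tool", "arguments": {"targets": [[0.03,0.02,0,0,0,0,0],[0.07,0.046,0,0,0,0,0],[0.11,0.072,0,0,0,0,0],[0.15,0.098,0,0,0,0,0],[0.18,0.118,0,0,0,0,0],[0.202,0.132,0.001,0,0,0,0],[0.202,0.132,0.02,0,0,0,0],[0.202,0.132,0.05,0,0,0,0],[0.202,0.132,0.08,0,0,0,0],[0.202,0.132,0.092,0,0,0,0],[0.202,0.132,0.092,0,0,0,0]]}}

```text
t: 11.08
ee_pos: [0.5651, 0.2402, 0.0555]
tool_rot: [[0.001, 1.0, -0.004], [1.0, -0.001, 0.003], [0.003, -0.004, -1.0]]
force: [0.3, 1.2, -0.3]
opening: 0.0572
```

```bash
python3 - <<'E'
from h import *
from bench import optics
plan((.568,.240,.053,90))
c=optics.capture("side");crop(c,120,180,190,140,4,"pics/s7.png")
E
```

```text
t 11.07 p [0.5651 0.2402 0.0555] yaw 89.9 open 0.0572 F [ 0.3  1.2 -0.3] q6 1.76
(0.568, 0.24, 0.053, 90) -> [-0.0002  0.0029  0.0024] [-0.24 -0.17 -0.06]
```

View pics/s7.png

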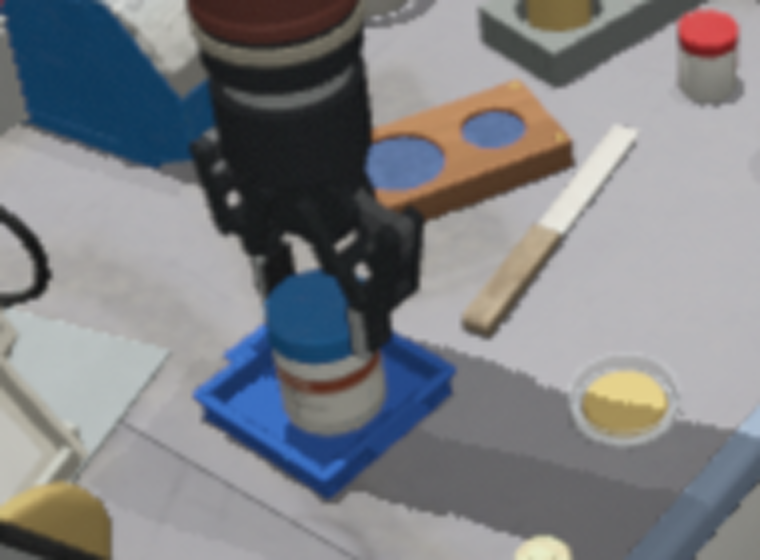

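Call:
{"name": "drive_tool", "arguments": {"targets": [[0,0.003,0.001,-0.2,-0.1,0,0],[0,0.003,0.002,-0.2,-0.1,0,0],[0,0.003,0.003,-0.2,-0.1,0,0],[0,0.003,0.0035,-0.2,-0.1,0,0],[0,0.003,0.0035,-0.2,-0.1,0,0]]}}

```text
t: 11.75
ee_pos: [0.5691, 0.2408, 0.0534]
tool_rot: [[0.001, 1.0, 0.001], [1.0, -0.001, 0.001], [0.001, 0.001, -1.0]]
force: [-2.6, -2.0, 4.9]
opening: 0.0569
```

Call:
{"name": "drive_tool", "arguments": {"targets": [[0,0,0,0,0,0,0.75],[0,0,0,0,0,0,0.85],[0,0,0,0,0,0,1],[0,0,0,0,0,0,1],[0,0,-0.02,0,0,0,1],[0,0,-0.06,0,0,0,1],[0,0,-0.1,0,0,0,1],[0,0,-0.1,0,0,0,1]]}}

```text
t: 12.75
ee_pos: [0.5714, 0.2411, 0.1584]
tool_rot: [[0.001, 1.0, 0.008], [1.0, -0.001, 0.003], [0.003, 0.008, -1.0]]
force: [0.2, 0.4, 0.2]
opening: 0.0855
```

```bash
python3 - <<'E'
from h import *
from bench import optics
plan((.4113,-.2974,.155,90))
c=optics.capture("side");crop(c,120,180,190,140,4,"pics/s8.png")
E
```

```text
t 12.75 p [0.5714 0.2411 0.1584] yaw 90.0 open 0.0855 F [0.2 0.4 0.2] q6 1.76
(0.4113, -0.2974, 0.155, 90) -> [-5.387e-01 -1.597e-01  4.000e-04] [ 0.49 -0.18 -0.04]
```

View pics/s8.png

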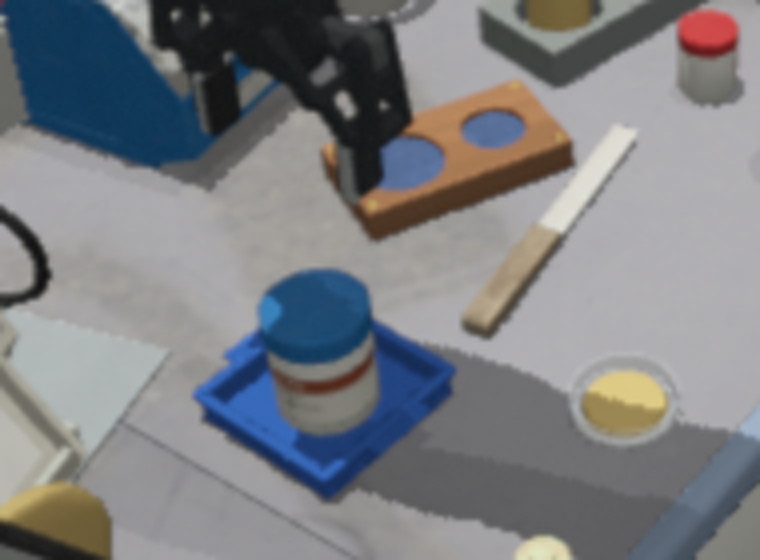

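Call:
{"name": "drive_tool", "arguments": {"targets": [[-0.05,-0.015,-0.01,0,0,0,1],[-0.1,-0.03,-0.01,0,0,0,1],[-0.155,-0.046,-0.01,0,0,0,1],[-0.21,-0.062,-0.01,0,0,0,1],[-0.265,-0.079,-0.01,0,0,0,1],[-0.32,-0.095,-0.01,0,0,0,1],[-0.375,-0.111,-0.01,0,0,0,1],[-0.43,-0.127,-0.01,0,0,0,1],[-0.48,-0.142,-0.01,0,0,0,1],[-0.52,-0.154,-0.01,0,0,0,0.85],[-0.539,-0.16,0,0.2,0,0,0.75],[-0.539,-0.16,0,0.2,0,0,0.75]]}}

```text
t: 14.3
ee_pos: [0.4077, -0.298, 0.15]
tool_rot: [[0.002, 1.0, -0.004], [1.0, -0.002, 0.004], [0.004, -0.004, -1.0]]
force: [-0.5, 0.0, 0.4]
opening: 0.0638
```

Call:
{"name": "drive_tool", "arguments": {"targets": [[0,0,0.03,0,0,0,0.75],[0,0,0.07,0,0,0,0.75],[0,0,0.1,0,0,0,0.75],[0,0,0.1,0,0,0,0.75],[0,0,0.1,0,0,0,0.75]]}}

```text
t: 14.92
ee_pos: [0.409, -0.2977, 0.0529]
tool_rot: [[-0.0, 1.0, -0.002], [1.0, 0.0, 0.001], [0.001, -0.002, -1.0]]
force: [1.0, 0.4, -0.1]
opening: 0.0639
```

```bash
python3 - <<'E'
from h import *
from bench import optics
plan((.4113,-.2974,.01,90))
c=optics.capture("side");crop(c,330,120,140,110,5,"pics/s9.png")
c=optics.capture("top");crop(c,330,200,140,110,5,"pics/t9.png")
E
```

```text
t 14.93 p [ 0.409  -0.2977  0.0529] yaw 90.0 open 0.0639 F [ 1.   0.4 -0.1] q6 0.68
(0.4113, -0.2974, 0.01, 90) -> [0.0003 0.0024 0.0429] [-0.1  -0.05  0.02]
```

View pics/s9.png

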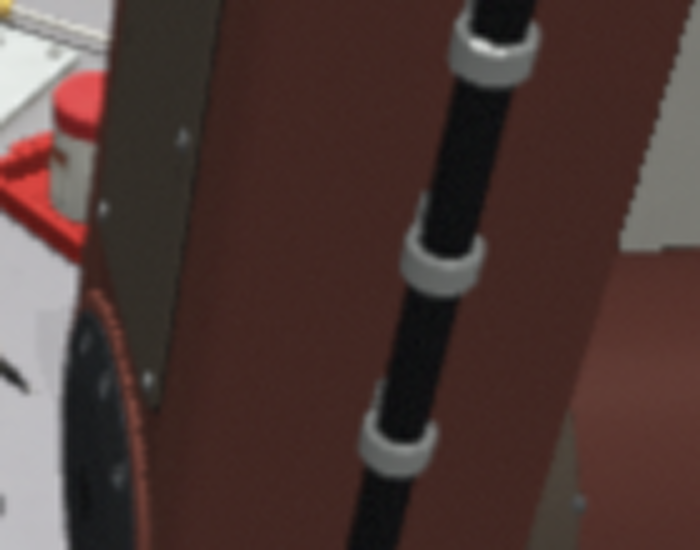

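View pics/t9.png

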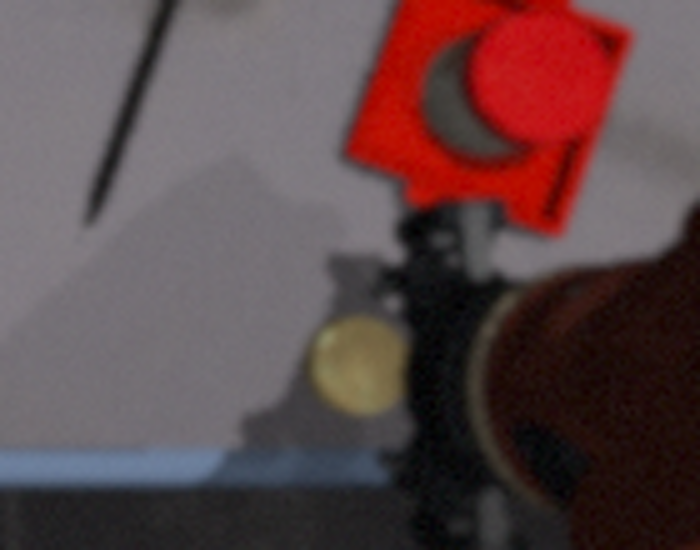

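```bash
python3 - <<'E'
from h import *
c=load("top0.npz")
for p in [(.409,-.2977,.053),(.409,-.2977,.1),(.409,-.2977,.15),(.448,-.298,.053),(.411,-.2974,.015)]:
    q=proj(c,p); print(p,q.round(1),((q-[330,200])*5).round())
for q in [(350,155),(410,205),(500,220)]: print(ray(c,330+q[0]/5,200+q[1]/5,.02).round(4))
E
```

```text
(0.409, -0.2977, 0.053) [407.4 274.4] [387. 372.]
(0.409, -0.2977, 0.1) [414.7 275.1] [424. 375.]
(0.409, -0.2977, 0.15) [423.6 275.9] [468. 379.]
(0.448, -0.298, 0.053) [406.6 256. ] [383. 280.]
(0.411, -0.2974, 0.015) [401.8 273. ] [359. 365.]
[ 0.5044 -0.2964  0.02  ]
[ 0.4818 -0.322   0.02  ]
[ 0.4748 -0.3614  0.02  ]
```

Call:
{"name": "drive_tool", "arguments": {"targets": [[0,0.002,0.02,0,0,0,0.75],[0,0.002,0.04,0,0,0,0.75],[0,0.002,0.047,0,0,0,0.75],[0,0.002,0.047,0,0,0,0.75],[0,0.002,0.047,0,0,0,0.75]]}}

```text
t: 15.65
ee_pos: [0.4106, -0.2986, 0.0057]
tool_rot: [[0.001, 1.0, -0.002], [1.0, -0.001, 0.0], [0.0, -0.002, -1.0]]
force: [-0.0, -0.4, -0.2]
opening: 0.0641
```

Call:
{"name": "drive_tool", "arguments": {"targets": [[0,0,0,0,0,0,0],[0,0,0,0,0,0,0],[0,0,0,0,0,0,0],[0,0,0,0,0,0,0],[0,0,0,0,0,0,0]], "force": 40}}

```text
t: 16.27
ee_pos: [0.4105, -0.2984, 0.0056]
tool_rot: [[0.001, 1.0, -0.002], [1.0, -0.001, 0.001], [0.001, -0.002, -1.0]]
force: [-1.5, 1.4, 7.2]
opening: 0.0396
```

Call:
{"name": "drive_tool", "arguments": {"targets": [[0,0,-0.01,0,0,0,0],[0,0,-0.035,0,0,0,0],[0,0,-0.07,0,0,0,0],[0,0,-0.11,0,0,0,0],[0,0,-0.145,0,0,0,0],[0,0,-0.145,0,0,0,0]], "force": 60}}

```text
t: 17.02
ee_pos: [0.4116, -0.2995, 0.1529]
tool_rot: [[0.001, 1.0, 0.001], [1.0, -0.001, -0.002], [-0.002, 0.001, -1.0]]
force: [0.9, -0.4, -2.4]
opening: 0.0393
```

```bash
python3 - <<'E'
from h import *
from bench import optics
plan((.655,.078,.15,90))
E
```

```text
t 17.02 p [ 0.4116 -0.2995  0.1529] yaw 90.0 open 0.0393 F [ 0.9 -0.4 -2.4] q6 0.69
(0.655, 0.078, 0.15, 90) -> [0.3777 0.2431 0.0022] [ 0.03  0.13 -0.04]
```

Call:
{"name": "drive_tool", "arguments": {"targets": [[0.02,0.013,0,0,0,0,0],[0.06,0.039,0,0,0,0,0],[0.1,0.064,0,0,0,0,0],[0.14,0.09,0,0,0,0,0],[0.18,0.116,0,0,0,0,0],[0.22,0.142,0,0,0,0,0],[0.26,0.167,0,0,0,0,0],[0.3,0.193,0,0,0,0,0],[0.335,0.216,0,0,0,0,0],[0.36,0.232,0,0,0,0,0],[0.377,0.2425,0.002,0,0,0,0],[0.377,0.2425,0.002,0,0,0,0]]}}

```text
t: 18.52
ee_pos: [0.6526, 0.0798, 0.1454]
tool_rot: [[-0.001, 1.0, -0.005], [1.0, 0.001, 0.002], [0.002, -0.005, -1.0]]
force: [-0.4, 0.0, -1.9]
opening: 0.0392
```

```bash
python3 - <<'E'
from h import *
from bench import optics
plan((.6545,.078,.035,90))
c=optics.capture("side");crop(c,180,120,140,110,5,"pics/s10.png")
E
```

```text
t 18.52 p [0.6526 0.0798 0.1454] yaw 90.1 open 0.0392 F [-0.4  0.  -1.9] q6 1.49
(0.6545, 0.078, 0.035, 90) -> [-0.0021  0.0025  0.1104] [-0.31 -0.11  0.06]
```

View pics/s10.png

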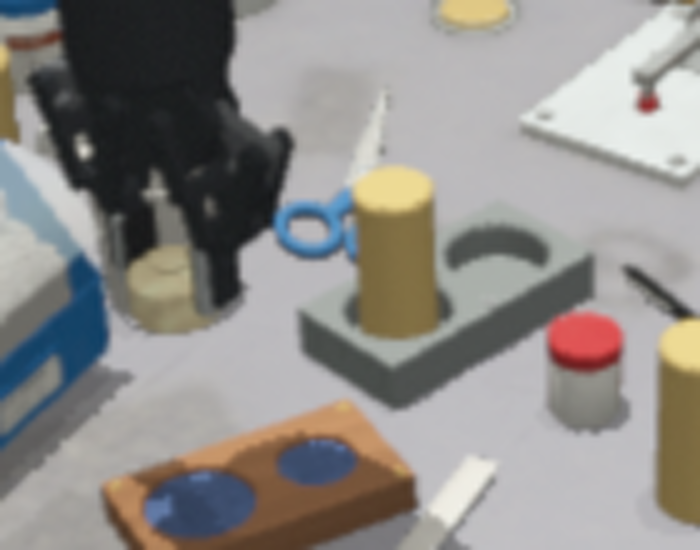

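Call:
{"name": "drive_tool", "arguments": {"targets": [[-0.001,0.002,0.03,0,0,0,0],[-0.001,0.002,0.06,0,0,0,0],[-0.001,0.002,0.09,0,0,0,0],[-0.001,0.002,0.108,0,0,0,0],[-0.001,0.002,0.114,0,0,0,0],[-0.001,0.002,0.114,0,0,0,0],[-0.001,0.002,0.114,0,0,0,0]]}}

```text
t: 19.45
ee_pos: [0.6559, 0.0777, 0.035]
tool_rot: [[0.001, 1.0, -0.001], [1.0, -0.001, 0.001], [0.001, -0.001, -1.0]]
force: [0.5, -0.2, -2.2]
opening: 0.0393
```

```bash
python3 - <<'E'
from h import *
from bench import optics
plan((.6545,.078,.0226,90))
c=optics.capture("side");crop(c,180,160,100,80,6,"pics/s11.png")
E
```

```text
t 19.45 p [0.6559 0.0777 0.035 ] yaw 90.0 open 0.0393 F [ 0.5 -0.2 -2.2] q6 1.49
(0.6545, 0.078, 0.0226, 90) -> [ 0.0003 -0.0014  0.0124] [-0.03 -0.08 -0.04]
```

View pics/s11.png

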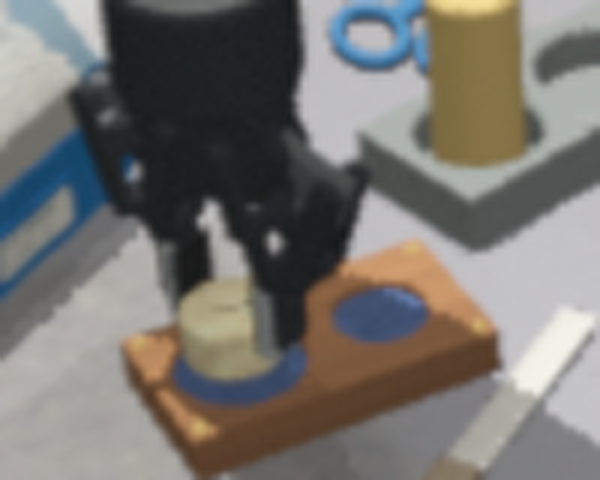

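Call:
{"name": "drive_tool", "arguments": {"targets": [[0,-0.001,0.004,0,0,0,0],[0,-0.001,0.008,0,0,0,0],[0,-0.001,0.01,0,0,0,0],[0,-0.001,0.011,0,0,0,0],[0,-0.001,0.011,0,0,0,0]]}}

```text
t: 20.12
ee_pos: [0.654, 0.0778, 0.0229]
tool_rot: [[0.001, 1.0, -0.002], [1.0, -0.001, 0.002], [0.002, -0.002, -1.0]]
force: [-3.8, -0.2, 1.6]
opening: 0.0392
```

```bash
python3 - <<'E'
from h import *
from bench import optics
plan((.6545,.078,.0226,90))
c=optics.capture("side");crop(c,180,160,100,80,6,"pics/s12.png")
E
```

```text
t 20.12 p [0.654  0.0778 0.0229] yaw 90.0 open 0.0392 F [-3.8 -0.2  1.6] q6 1.49
(0.6545, 0.078, 0.0226, 90) -> [0.0001 0.0005 0.0003] [-0.14 -0.1  -0.04]
```

View pics/s12.png

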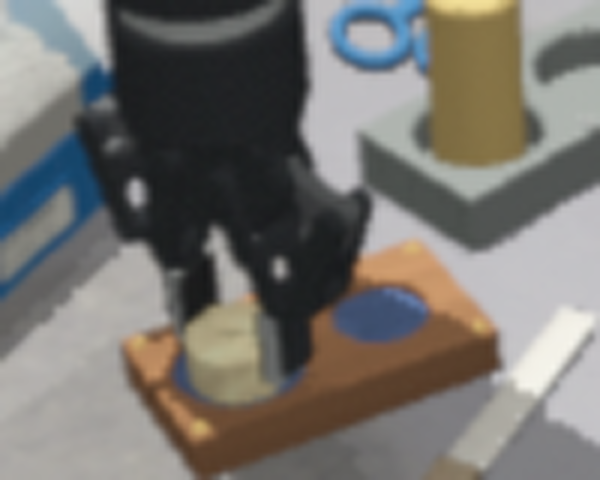

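Seated in the well; release and retract.

Call:
{"name": "drive_tool", "arguments": {"targets": [[0,0,0,0,0,0,0.55],[0,0,0,0,0,0,0.6],[0,0,0,0,0,0,0.7],[0,0,0,0,0,0,0.7],[0,0,-0.03,0,0,0,0.7],[0,0,-0.07,0,0,0,0.7],[0,0,-0.12,0,0,0,0.7],[0,0,-0.12,0,0,0,0.7]]}}

```text
t: 21.18
ee_pos: [0.657, 0.0774, 0.1479]
tool_rot: [[0.001, 1.0, 0.005], [1.0, -0.001, 0.001], [0.001, 0.005, -1.0]]
force: [0.9, 0.5, -0.5]
opening: 0.0601
```

```bash
python3 - <<'E'
from h import *
from bench import optics
plan((.4025,.2691,.15,90),(.4025,.2691,.06,90))
c=optics.capture("side");crop(c,180,160,100,80,6,"pics/s13.png")
E
```

```text
t 21.18 p [0.657  0.0774 0.1479] yaw 90.0 open 0.0601 F [ 0.9  0.5 -0.5] q6 1.49
(0.4025, 0.2691, 0.15, 90) -> [ 0.1915 -0.2546 -0.0033] [ 0.31 -0.06 -0.04]
(0.4025, 0.2691, 0.06, 90) -> [ 0.1914 -0.2551  0.0867] [ 0.31 -0.06 -0.04]
```

View pics/s13.png

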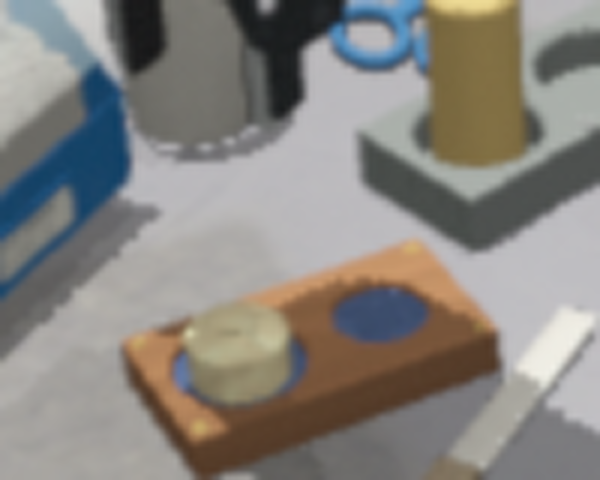

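Call:
{"name": "drive_tool", "arguments": {"targets": [[0.03,-0.04,0,0,0,0,0.7],[0.06,-0.08,0,0,0,0,0.7],[0.09,-0.12,0,0,0,0,0.6],[0.12,-0.16,0,0,0,0,0.5],[0.15,-0.2,0,0,0,0,0.5],[0.18,-0.24,0,0,0,0,0.5],[0.1915,-0.255,0,0.2,0,0,0.5],[0.1915,-0.255,0.02,0.2,0,0,0.5],[0.1915,-0.255,0.05,0.2,0,0,0.5],[0.1915,-0.255,0.08,0.2,0,0,0.5],[0.1915,-0.255,0.1,0.2,0,0,0.5],[0.1915,-0.255,0.1,0.2,0,0,0.5]]}}

```text
t: 22.72
ee_pos: [0.398, 0.268, 0.0405]
tool_rot: [[0.002, 1.0, -0.01], [1.0, -0.002, -0.0], [-0.0, -0.01, -1.0]]
force: [-0.3, -0.4, -0.1]
opening: 0.0428
```

```bash
python3 - <<'E'
from h import *
from bench import optics
plan((.4025,.2691,.005,90))
c=optics.capture("side");crop(c,200,240,130,100,6,"pics/s14.png")
E
```

```text
t 22.73 p [0.398  0.268  0.0405] yaw 89.9 open 0.0428 F [-0.3 -0.4 -0.1] q6 1.89
(0.4025, 0.2691, 0.005, 90) -> [0.0011 0.0049 0.0355] [-0.6   0.   -0.13]
```

View pics/s14.png

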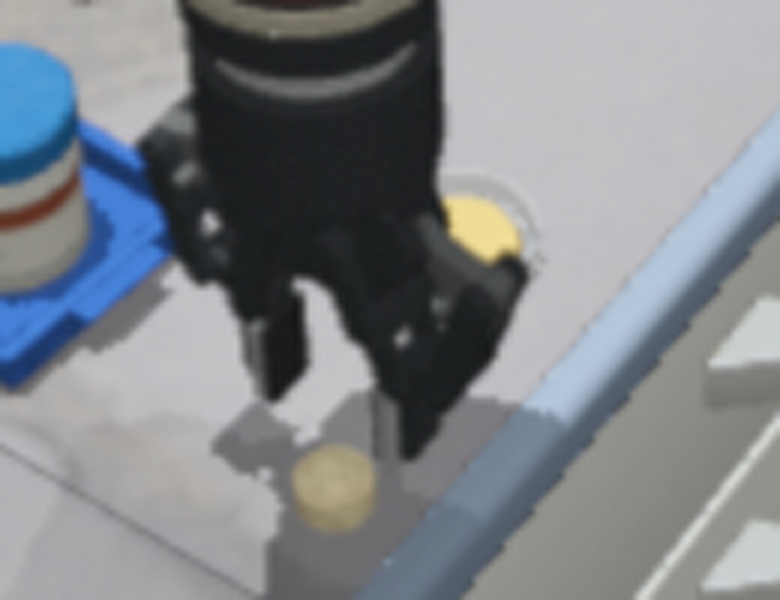

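Call:
{"name": "drive_tool", "arguments": {"targets": [[0.001,0.004,0.015,-0.3,0,0,0.5],[0.001,0.004,0.028,-0.3,0,0,0.5],[0.001,0.004,0.033,-0.3,0,0,0.5],[0.001,0.004,0.033,-0.3,0,0,0.5],[0.001,0.004,0.033,-0.3,0,0,0.5]]}}

```text
t: 23.4
ee_pos: [0.4032, 0.2707, 0.0109]
tool_rot: [[0.001, 1.0, -0.0], [1.0, -0.001, 0.002], [0.002, -0.0, -1.0]]
force: [0.5, 0.2, -0.3]
opening: 0.0425
```

```bash
python3 - <<'E'
from h import *
from bench import optics
plan((.4025,.2691,.0055,90))
c=optics.capture("side");crop(c,220,280,80,60,10,"pics/s15.png")
E
```

```text
t 23.4 p [0.4032 0.2707 0.0109] yaw 90.0 open 0.0425 F [ 0.5  0.2 -0.3] q6 1.89
(0.4025, 0.2691, 0.0055, 90) -> [-0.0016 -0.0007  0.0054] [-0.02 -0.11 -0.04]
```

View pics/s15.png

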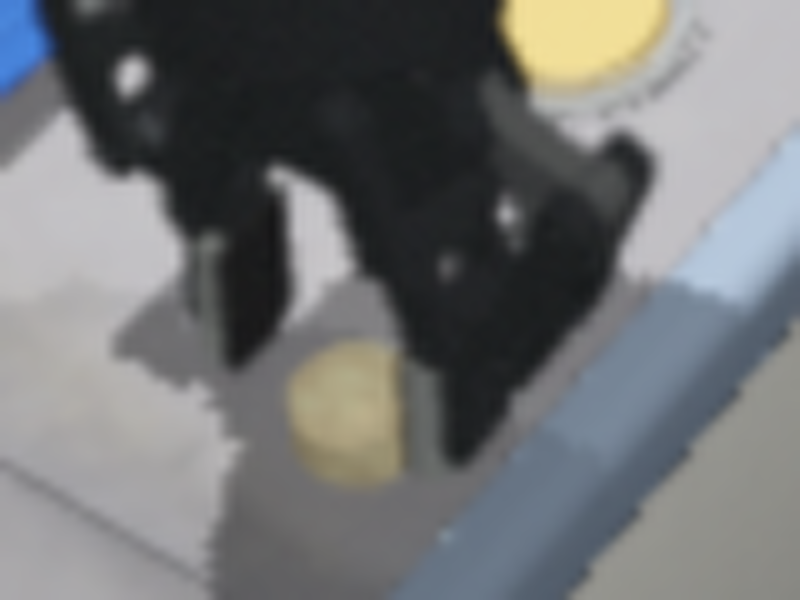

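Call:
{"name": "drive_tool", "arguments": {"targets": [[-0.0015,-0.001,0.003,0,0,0,0.5],[-0.0015,-0.001,0.005,0,0,0,0.5],[-0.0015,-0.001,0.005,0,0,0,0.5],[-0.0015,-0.001,0.005,0,0,0,0.5]]}}

```text
t: 23.95
ee_pos: [0.4019, 0.2691, 0.0055]
tool_rot: [[0.001, 1.0, -0.001], [1.0, -0.001, 0.002], [0.002, -0.001, -1.0]]
force: [-0.1, -0.3, 0.0]
opening: 0.0428
```

Call:
{"name": "drive_tool", "arguments": {"targets": [[0,0,0,0,0,0,0],[0,0,0,0,0,0,0],[0,0,0,0,0,0,0],[0,0,0,0,0,0,0],[0,0,0,0,0,0,0]], "force": 40}}

```text
t: 24.58
ee_pos: [0.402, 0.2691, 0.0058]
tool_rot: [[0.001, 1.0, -0.001], [1.0, -0.001, 0.002], [0.002, -0.001, -1.0]]
force: [-2.3, -0.8, 5.1]
opening: 0.0242
```

```bash
python3 - <<'E'
from h import *
from bench import optics
plan((.4025,.2691,.0055,90))
c=optics.capture("side");crop(c,220,280,80,60,10,"pics/s16.png")
E
```

```text
t 24.57 p [0.402  0.2691 0.0058] yaw 90.0 open 0.0242 F [-2.3 -0.8  5.1] q6 1.89
(0.4025, 0.2691, 0.0055, 90) -> [0.     0.0005 0.0003] [-0.04 -0.1  -0.04]
```

View pics/s16.png

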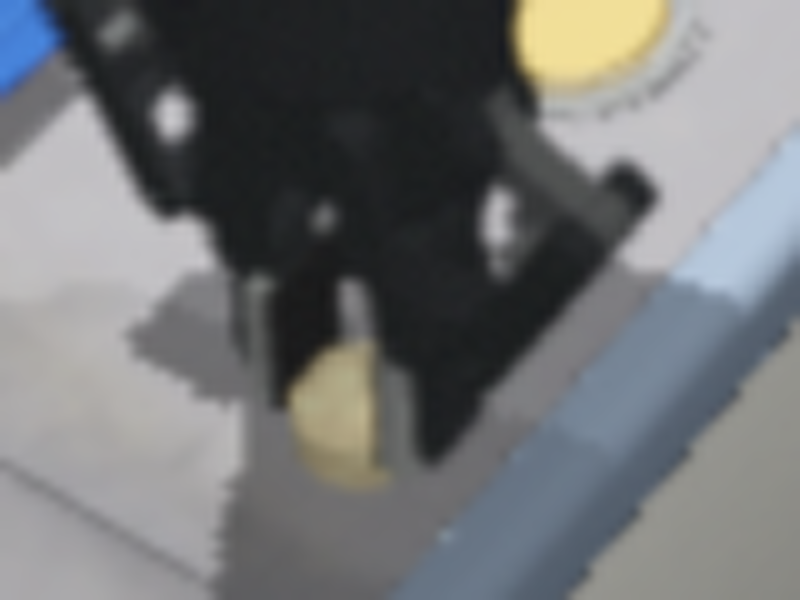

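Call:
{"name": "drive_tool", "arguments": {"targets": [[0,0,-0.01,0,0,0,0],[0,0,-0.035,0,0,0,0],[0,0,-0.07,0,0,0,0],[0,0,-0.11,0,0,0,0],[0,0,-0.12,0,0,0,0],[0,0,-0.12,0,0,0,0]], "force": 50}}

```text
t: 25.38
ee_pos: [0.4024, 0.2689, 0.1259]
tool_rot: [[0.001, 1.0, 0.0], [1.0, -0.001, 0.002], [0.002, 0.0, -1.0]]
force: [-0.1, 0.2, -1.4]
opening: 0.0239
```

```bash
python3 - <<'E'
from h import *
from bench import optics
plan((.6265,.0205,.12,90))
c=optics.capture("side");crop(c,200,210,100,80,7,"pics/s17.png")
E
```

```text
t 25.38 p [0.4024 0.2689 0.1259] yaw 90.0 open 0.0239 F [-0.1  0.2 -1.4] q6 1.89
(0.6265, 0.0205, 0.12, 90) -> [-0.2482  0.2243  0.0054] [ 0.01 -0.11 -0.05]
```

View pics/s17.png

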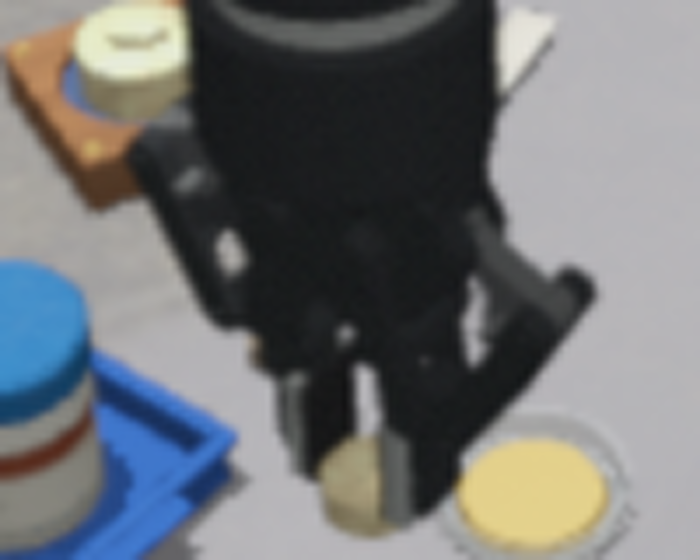

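Call:
{"name": "drive_tool", "arguments": {"targets": [[-0.025,0.022,0,0,0,0,0],[-0.055,0.05,0,0,0,0,0],[-0.09,0.081,0,0,0,0,0],[-0.125,0.113,0,0,0,0,0],[-0.16,0.145,0,0,0,0,0],[-0.195,0.176,0,0,0,0,0],[-0.225,0.203,0,0,0,0,0],[-0.248,0.224,0,0,0,0,0],[-0.248,0.224,0.025,0,0,0,0],[-0.248,0.224,0.055,0,0,0,0],[-0.248,0.224,0.085,0,0,0,0],[-0.248,0.224,0.085,0,0,0,0]]}}

```text
t: 26.92
ee_pos: [0.6225, 0.0213, 0.0355]
tool_rot: [[0.001, 1.0, -0.008], [1.0, -0.001, 0.003], [0.003, -0.008, -1.0]]
force: [-0.3, 0.2, -0.4]
opening: 0.0235
```

```bash
python3 - <<'E'
from h import *
from bench import optics
plan((.6265,.0205,.0232,90))
c=optics.capture("side");crop(c,200,170,90,70,8,"pics/s18.png")
E
```

```text
t 26.93 p [0.6225 0.0213 0.0355] yaw 89.9 open 0.0235 F [-0.3  0.2 -0.4] q6 1.4
(0.6265, 0.0205, 0.0232, 90) -> [-0.0009  0.0041  0.0123] [-0.47 -0.17 -0.05]
```

View pics/s18.png

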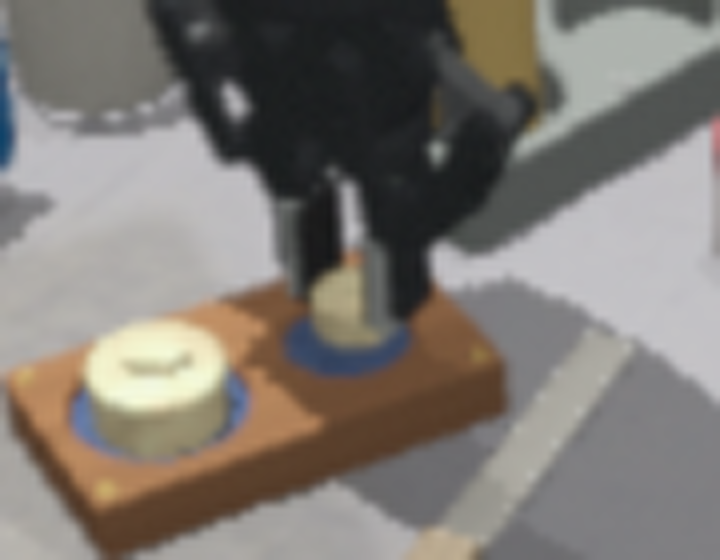

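Call:
{"name": "drive_tool", "arguments": {"targets": [[-0.001,0.003,0,-0.3,-0.1,0,0],[-0.001,0.003,0.003,-0.3,-0.1,0,0],[-0.001,0.003,0.003,-0.3,-0.1,0,0]]}}

```text
t: 27.35
ee_pos: [0.6291, 0.0198, 0.0374]
tool_rot: [[0.001, 1.0, 0.005], [1.0, -0.001, -0.0], [-0.0, 0.005, -1.0]]
force: [0.1, 0.6, -1.6]
opening: 0.0236
```

```bash
python3 - <<'E'
from h import *
from bench import optics
plan((.6265,.0205,.0232,90))
E
```

```text
t 27.35 p [0.6291 0.0198 0.0374] yaw 90.0 open 0.0236 F [ 0.1  0.6 -1.6] q6 1.4
(0.6265, 0.0205, 0.0232, 90) -> [ 0.0007 -0.0026  0.0142] [ 0.29  0.01 -0.05]
```

Call:
{"name": "drive_tool", "arguments": {"targets": [[0.0005,-0.001,0.004,0.1,0,0,0],[0.0005,-0.001,0.008,0.1,0,0,0],[0.0005,-0.001,0.01,0.1,0,0,0],[0.0005,-0.001,0.01,0.1,0,0,0],[0.0005,-0.001,0.01,0.1,0,0,0]]}}

```text
t: 27.98
ee_pos: [0.6279, 0.0203, 0.027]
tool_rot: [[0.001, 1.0, 0.003], [1.0, -0.001, -0.0], [-0.0, 0.003, -1.0]]
force: [-0.0, 0.4, 0.1]
opening: 0.0234
```

```bash
python3 - <<'E'
from h import *
from bench import optics
plan((.6265,.0205,.0232,90))
c=optics.capture("side");crop(c,200,170,90,70,8,"pics/s19.png")
E
```

```text
t 27.98 p [0.6279 0.0203 0.027 ] yaw 90.0 open 0.0234 F [-0.   0.4  0.1] q6 1.4
(0.6265, 0.0205, 0.0232, 90) -> [ 0.0002 -0.0014  0.0038] [ 0.16  0.   -0.05]
```

View pics/s19.png

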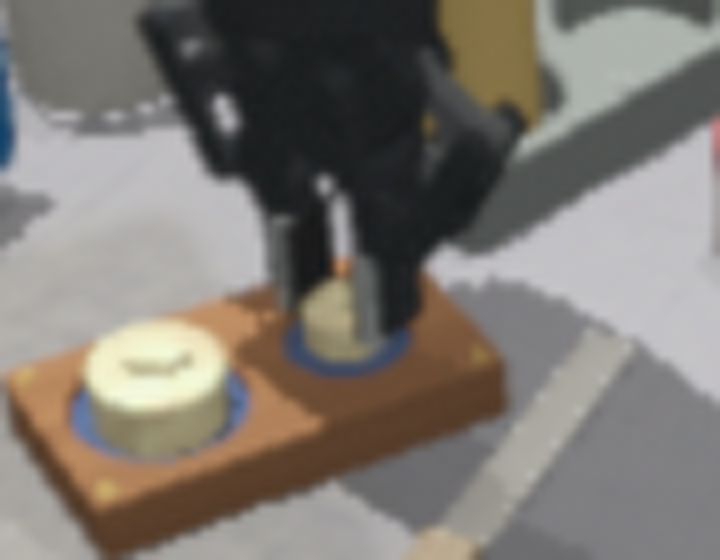

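Call:
{"name": "drive_tool", "arguments": {"targets": [[0,-0.001,0.0015,0.1,0,0,0],[0,-0.001,0.003,0.1,0,0,0],[0,-0.001,0.0035,0.1,0,0,0],[0,-0.001,0.0035,0.1,0,0,0]]}}

```text
t: 28.52
ee_pos: [0.6268, 0.0203, 0.0233]
tool_rot: [[0.001, 1.0, 0.001], [1.0, -0.001, -0.0], [-0.0, 0.001, -1.0]]
force: [0.6, 0.6, -1.0]
opening: 0.0239
```

Call:
{"name": "drive_tool", "arguments": {"targets": [[0,0,0.0005,0,0,0,0],[0,0,0.001,0,0,0,0],[0,0,0.001,0,0,0,0]]}}

```text
t: 28.9
ee_pos: [0.627, 0.0203, 0.023]
tool_rot: [[0.001, 1.0, 0.001], [1.0, -0.001, -0.0], [-0.0, 0.001, -1.0]]
force: [-2.4, 0.4, 4.9]
opening: 0.0235
```

Contact. Release and rise.

Call:
{"name": "drive_tool", "arguments": {"targets": [[0,0,0,0,0,0,0.36],[0,0,0,0,0,0,0.42],[0,0,0,0,0,0,0.5],[0,0,0,0,0,0,0.5],[0,0,-0.02,0,0,0,0.5],[0,0,-0.06,0,0,0,0.7],[0,0,-0.11,0,0,0,0.9],[0,0,-0.15,0,0,0,0.9],[0,0,-0.15,0,0,0,0.9]]}}

```text
t: 30.02
ee_pos: [0.629, 0.02, 0.1783]
tool_rot: [[0.001, 1.0, 0.009], [1.0, -0.001, -0.001], [-0.001, 0.009, -1.0]]
force: [-0.4, 1.8, -0.6]
opening: 0.0769
```

```bash
python3 - <<'E'
from h import *
from bench import optics
plan((.4651,-.0791,.17,80),(.4651,-.0791,.057,80))
c=optics.capture("side");crop(c,200,170,90,70,8,"pics/s20.png")
E
```

```text
t 30.02 p [0.629  0.02   0.1783] yaw 90.0 open 0.0769 F [-0.4  1.8 -0.6] q6 1.4
(0.4651, -0.0791, 0.17, 80) -> [-0.0992 -0.1639  0.007 ] [0.51 0.04 9.96]
(0.4651, -0.0791, 0.057, 80) -> [-0.099  -0.1649  0.12  ] [0.51 0.04 9.96]
```

View pics/s20.png

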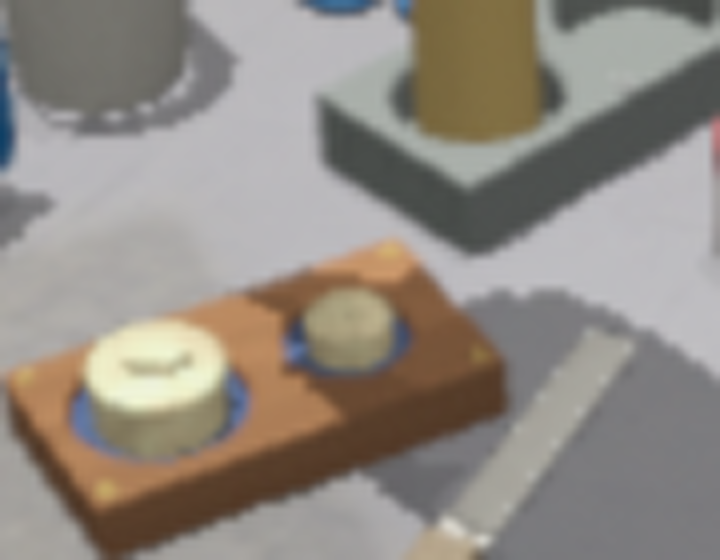

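Call:
{"name": "drive_tool", "arguments": {"targets": [[-0.02,-0.033,-0.005,0,0,2,1],[-0.045,-0.074,-0.005,0,0,5,1],[-0.07,-0.115,-0.005,0,0,8,1],[-0.09,-0.149,-0.005,0,0,10,1],[-0.099,-0.164,0,0,0,10,1],[-0.099,-0.164,0,0,0,10,1],[-0.099,-0.164,0,0,0,10,1]]}}

```text
t: 30.95
ee_pos: [0.4629, -0.0782, 0.1721]
tool_rot: [[0.174, 0.985, 0.001], [0.985, -0.174, 0.0], [0.0, 0.001, -1.0]]
force: [0.7, -0.1, -0.2]
opening: 0.0855
```

```bash
python3 - <<'E'
from h import *
from bench import optics
plan((.4651,-.0791,.055,80))
E
```

```text
t 30.95 p [ 0.4629 -0.0782  0.1721] yaw 80.0 open 0.0855 F [ 0.7 -0.1 -0.2] q6 1.3
(0.4651, -0.0791, 0.055, 80) -> [-0.0005  0.0023  0.1171] [ 0.04 -0.02 -0.04]
```

Call:
{"name": "drive_tool", "arguments": {"targets": [[0,0.002,0.03,0,0,0,1],[0,0.002,0.06,0,0,0,1],[0,0.002,0.09,0,0,0,1],[0,0.002,0.117,0,0,0,1],[0,0.002,0.117,0,0,0,1],[0,0.002,0.117,0,0,0,1],[0,0.002,0.117,0,0,0,0],[0,0.002,0.117,0,0,0,0],[0,0.002,0.117,0,0,0,0],[0,0.002,0.117,0,0,0,0],[0,0.002,0.117,0,0,0,0],[0,0.002,0.117,0,0,0,0]], "force": 40}}

```text
t: 32.45
ee_pos: [0.4652, -0.0792, 0.0561]
tool_rot: [[0.174, 0.985, 0.002], [0.985, -0.174, -0.001], [-0.0, 0.002, -1.0]]
force: [-0.6, 0.5, 6.0]
opening: 0.0416
```

Call:
{"name": "drive_tool", "arguments": {"targets": [[0,0,-0.01,0,0,0,0],[0,0,-0.03,0,0,0,0],[0,0,-0.06,0,0,0,0],[0,0,-0.1,0,0,0,0],[0,0,-0.12,0,0,0,0],[0,0,-0.12,0,0,0,0]], "force": 60}}

```text
t: 33.2
ee_pos: [0.4653, -0.0792, 0.1763]
tool_rot: [[0.174, 0.985, 0.003], [0.985, -0.174, -0.001], [-0.0, 0.003, -1.0]]
force: [-0.5, 0.0, -2.0]
opening: 0.041
```

```bash
python3 - <<'E'
from h import *
from bench import optics
plan((.6508,-.1712,.175,80))
c=optics.capture("side");crop(c,240,110,140,110,5,"pics/s21.png")
E
```

```text
t 33.2 p [ 0.4653 -0.0792  0.1763] yaw 80.0 open 0.041 F [-0.5  0.  -2. ] q6 1.3
(0.6508, -0.1712, 0.175, 80) -> [-0.0582  0.1987  0.0019] [ 0.17  0.03 -0.04]
```

View pics/s21.png

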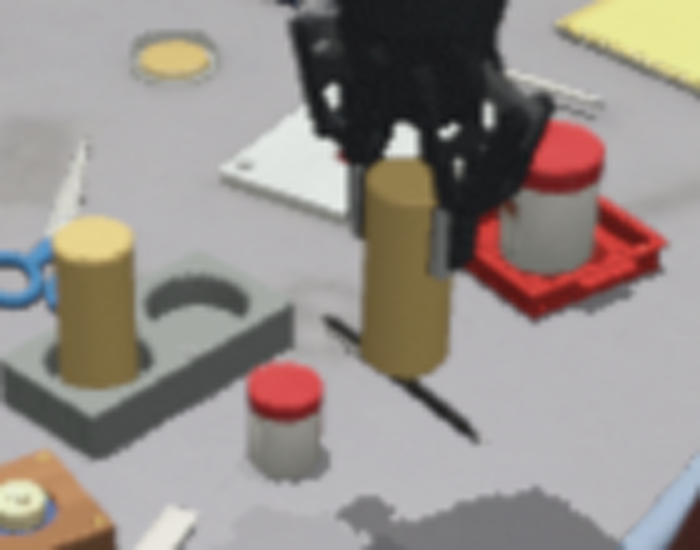

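Call:
{"name": "drive_tool", "arguments": {"targets": [[-0.007,0.025,0,0,0,0,0],[-0.016,0.055,0,0,0,0,0],[-0.026,0.09,0,0,0,0,0],[-0.036,0.125,0,0,0,0,0],[-0.046,0.158,0,0,0,0,0],[-0.054,0.185,0,0,0,0,0],[-0.058,0.198,0,0,0,0,0],[-0.058,0.198,0,0,0,0,0],[-0.058,0.198,0,0,0,0,0],[-0.058,0.198,0.03,0,0,0,0],[-0.058,0.198,0.06,0,0,0,0],[-0.058,0.198,0.06,0,0,0,0]]}}

```text
t: 34.75
ee_pos: [0.6472, -0.1693, 0.1127]
tool_rot: [[0.174, 0.985, -0.004], [0.985, -0.174, 0.002], [0.001, -0.004, -1.0]]
force: [-0.8, 0.5, -1.7]
opening: 0.0411
```

```bash
python3 - <<'E'
from h import *
from bench import optics
plan((.6508,-.1712,.066,80))
c=optics.capture("side");crop(c,230,110,100,80,7,"pics/s22.png")
E
```

```text
t 34.75 p [ 0.6472 -0.1693  0.1127] yaw 80.0 open 0.0411 F [-0.8  0.5 -1.7] q6 1.29
(0.6508, -0.1712, 0.066, 80) -> [-0.0013  0.004   0.0466] [-0.23 -0.08 -0.03]
```

View pics/s22.png

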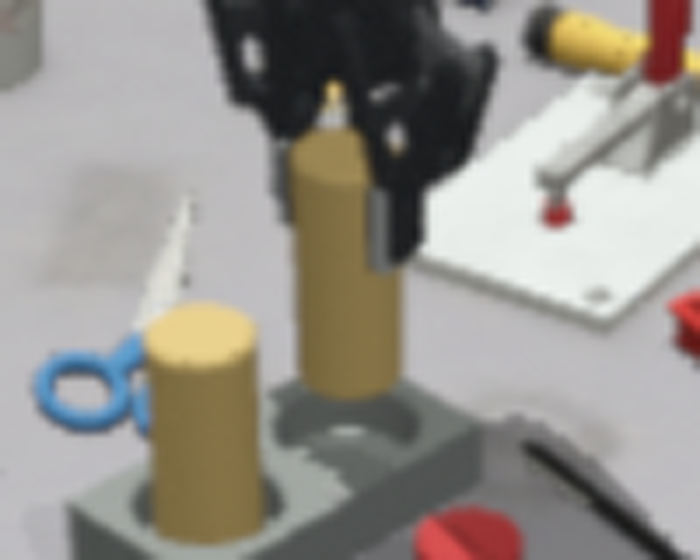

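Call:
{"name": "drive_tool", "arguments": {"targets": [[-0.001,0.002,0.01,0,0,0,0],[-0.001,0.002,0.017,0,0,0,0],[-0.001,0.002,0.017,0,0,0,0],[-0.001,0.002,0.017,0,0,0,0]]}}

```text
t: 35.3
ee_pos: [0.6514, -0.1719, 0.0987]
tool_rot: [[0.174, 0.985, 0.001], [0.985, -0.174, -0.0], [0.0, 0.001, -1.0]]
force: [0.1, -0.2, -1.5]
opening: 0.0413
```

```bash
python3 - <<'E'
from h import *
from bench import optics
plan((.6508,-.1712,.066,80))
c=optics.capture("side");crop(c,230,110,100,80,7,"pics/s23.png")
E
```

```text
t 35.3 p [ 0.6514 -0.1719  0.0987] yaw 80.0 open 0.0413 F [ 0.1 -0.2 -1.5] q6 1.29
(0.6508, -0.1712, 0.066, 80) -> [ 0.0006 -0.0008  0.0327] [ 0.07 -0.   -0.04]
```

View pics/s23.png

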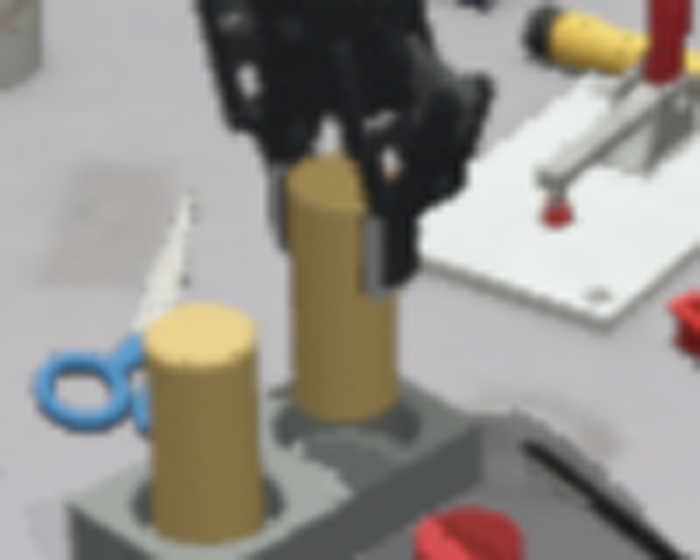

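Call:
{"name": "drive_tool", "arguments": {"targets": [[0,-0.0005,0.008,0,0,0,0],[0,-0.0005,0.016,0,0,0,0],[0,-0.0005,0.024,0,0,0,0],[0,-0.0005,0.03,0,0,0,0],[0,-0.0005,0.03,0,0,0,0],[0,-0.0005,0.03,0,0,0,0]]}}

```text
t: 36.1
ee_pos: [0.651, -0.1719, 0.0687]
tool_rot: [[0.174, 0.985, 0.001], [0.985, -0.174, -0.0], [-0.0, 0.001, -1.0]]
force: [-0.5, 0.8, -1.4]
opening: 0.0411
```

```bash
python3 - <<'E'
from h import *
from bench import optics
plan((.6508,-.1712,.0645,80))
c=optics.capture("side");crop(c,230,110,100,80,7,"pics/s24.png")
E
```

```text
t 36.1 p [ 0.651  -0.1719  0.0687] yaw 80.0 open 0.0411 F [-0.5  0.8 -1.4] q6 1.29
(0.6508, -0.1712, 0.0645, 80) -> [ 0.0006 -0.0003  0.0042] [ 0.07  0.   -0.04]
```

View pics/s24.png

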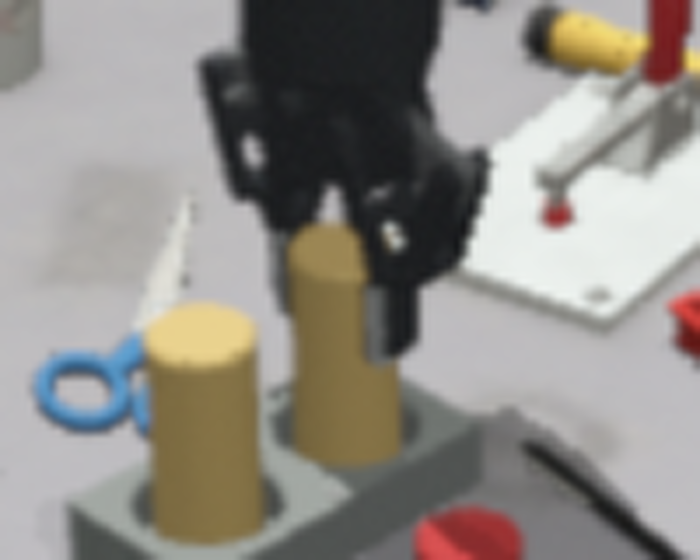

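Call:
{"name": "drive_tool", "arguments": {"targets": [[0,0,0.002,0,0,0,0],[0,0,0.004,0,0,0,0],[0,0,0.0045,0,0,0,0],[0,0,0.0045,0,0,0,0]]}}

```text
t: 36.65
ee_pos: [0.651, -0.1718, 0.0643]
tool_rot: [[0.174, 0.985, 0.001], [0.985, -0.174, -0.0], [-0.0, 0.001, -1.0]]
force: [-0.9, 0.9, 2.4]
opening: 0.0411
```

Contact (about +4 N at the predicted height). Release and retract upward, well clear.

Call:
{"name": "drive_tool", "arguments": {"targets": [[0,0,0,0,0,0,0.55],[0,0,0,0,0,0,0.65],[0,0,0,0,0,0,0.8],[0,0,0,0,0,0,1],[0,0,0,0,0,0,1],[0,0,-0.02,0,0,0,1],[0,0,-0.06,0,0,0,1],[0,0,-0.11,0,0,0,1],[0,0,-0.15,0,0,0,1],[0,0,-0.15,0,0,0,1]]}}

```text
t: 37.9
ee_pos: [0.6525, -0.1727, 0.2202]
tool_rot: [[0.174, 0.985, 0.008], [0.985, -0.174, -0.004], [-0.002, 0.009, -1.0]]
force: [-0.2, -0.5, -1.1]
opening: 0.0858
```

Call:
{"name": "drive_tool", "arguments": {"targets": [[0,-0.03,0,0,0,0,1],[0,-0.08,0,0,0,0,1],[0,-0.13,0,0,0,0,1],[0,-0.17,0,0,0,0,1],[0,-0.19,0,0,0,0,1],[0,-0.19,0,0,0,0,1],[0,-0.19,0,0,0,0,1],[0,-0.19,0,0,0,0,1]]}}

```text
t: 38.9
ee_pos: [0.4641, -0.1388, 0.2136]
tool_rot: [[0.174, 0.985, 0.001], [0.985, -0.174, 0.0], [0.0, 0.001, -1.0]]
force: [0.5, -0.9, -0.3]
opening: 0.0856
```

```bash
python3 - <<'E'
from h import *
from bench import optics
plan()
c=optics.capture("side");crop(c,150,90,230,210,3,"pics/s25.png")
c=optics.capture("top");np.savez("tend.npz",**c);crop(c,120,110,350,180,2,"pics/t25.png")
E
```

```text
t 38.9 p [ 0.4641 -0.1388  0.2136] yaw 80.0 open 0.0856 F [ 0.5 -0.9 -0.3] q6 1.18
```

View pics/s25.png

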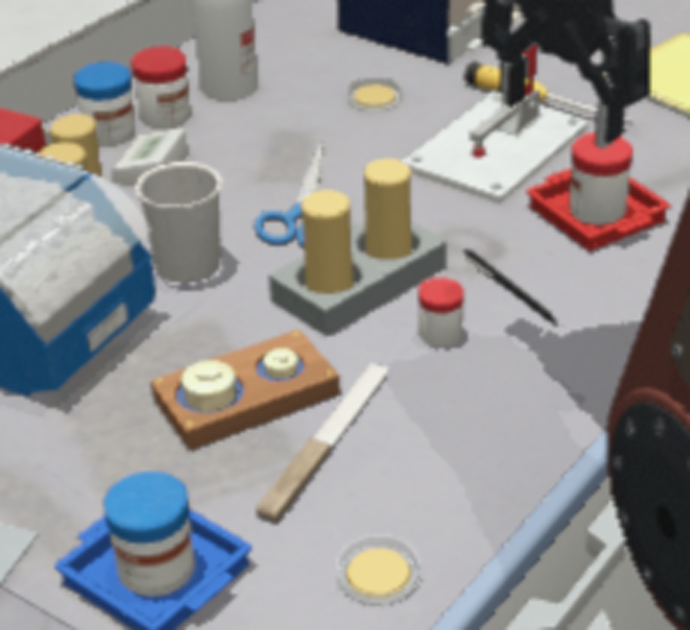

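View pics/t25.png

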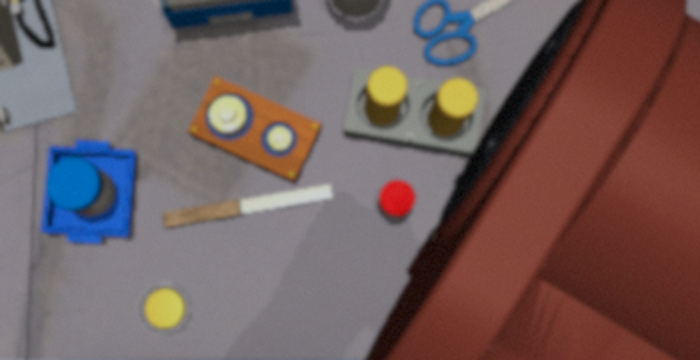

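All five items are in place, and the dish is still at top pixel (202,264), the same as at the start.

```bash
python3 -c "
from bench import robot
print(robot.job_done(), robot.read_state()['t'])"
```

```text
the job is handed in; nothing more can be done
the job is handed in; nothing more can be done
```

The job is handed in, at about 39 s of the 141 s allowed. I placed the items in this order:
1. The larger red-lidded jar went into the red tray.
2. The blue-lidded jar went into the blue tray.
3. The big weight went into the large well.
4. The small weight went into the small well.
5. The slug went into the empty rack pocket.

I lowered each item until its height, and for most a change in the force reading, showed it was touching down, then released it.

In the last side picture all five stand upright in their places and the gripper is open above the bench, touching nothing. In the last top picture the arm hides the red tray, but an earlier top picture, taken after that jar was released, shows it inside the tray. The resin dish is at the same top-view pixel position as at the start, about (202,264). The force readings I took between moves stayed below about 9 N. No check failed. The arm swayed by a few millimetres after fast moves, so I corrected its position before setting down both jars, both weights and the slug.

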